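Free a stuck printing block from its locating bed

ROBOT

A 7-joint arm with a two-finger parallel gripper is mounted at the origin on the work surface. World frame = base frame: x ahead of the robot, y to its left, z up, the work surface at z = 0. Lengths are in m, angles in rad, forces in N, time in s.
With the tool pointing down it reaches from about 0.4 to 0.85 m from the base axis. Payload 10.4 kg.
Tool frame: the origin (TCP) lies at the very end of the fingers, on their centre line; the grasp point (between the pads) lies 19 mm behind it; z points along the fingers, y is the line along which they close (so a half turn about z gives the same grasp; the last joint's range is limited). The gripper opens to 87 mm and grips with 3 to 60 N. Pads are 19 mm wide; open, the fingers measure 117 mm over their backs; the gripper's body (75 mm by 190 mm) begins 51 mm behind the grasp point.
Start: joints at [-1.358, 0.332, -0.065, 1.46, 0.022, 1.35, -0.088], TCP at [0.146, 0.608, 0.223] pointing down, gripper open.
Joint ranges: [-2.6, 2.6], [-0.5, 2.12], [-1.47, 1.34], [0.16, 2.42], [-1.27, 4.41], [0.06, 2.06], [-2.6, 2.6]. Speed limits (rad/s): [2.22, 2.22, 2.79, 2.79, 3.14, 3.14, 3.14].

INTERFACE

Orientations are given as a unit quaternion [x, y, z, w].
In Python, from bench import r gives the robot as it stands.
- The arm moves only by the shell command python3 -m jog FILE [FORCE], which reads ROWS from the file FILE. ROWS is a JSON list that holds a single list of rows (three levels of brackets), with 1 to 12 rows, each of 5 numbers: dx, dy, dz in units of 5 mm, then a turn about the tool's z in units of 0.25 rad, then the finger opening in m; each row is the pose to reach, as a shift and turn from the pose commanded when the command began, along the tool's axes at that moment; what a row does not reach only later rows make up. A row lasts 1/10 s, in which the tool goes at most 0.05 m and 0.15 rad, less where a joint would pass 70% of its speed; a pose out of reach is approached as far as the arm can. The fingers move at their own pace and stop on an object; FORCE is the grip in N (left out, the last holds). Time passes only in rows, so rows that do not move let the fingers close. It prints the time, the measured TCP pose, the force, the opening and the grip force at its end. Input that does not fit is refused with a message, and nothing moves.
- r.read_state(): the state, without advancing time (a new reading comes with each control period).
- r.camera(name): name is "side" or "top" or "wrist"; returns a dict with "img" (400x640x3 uint8, red, green, blue), "fx", "fy", "cx", "cy" (pixels), "k1" (the pictures are not rectified: a ray, as slopes to the right and down, at radius r is drawn at 1 + k1 r^2 times it, then the intrinsics apply), "pose" (4x4, takes a point from camera to world coordinates). Camera axes: x right, y down, z forward; pixel columns grow to the right and rows downward; lengths in m; the calibration is good to about 2 mm. A picture is of the moment at which its call begins. There is no depth.
- r.close_job(): hands the job in; it is judged then, once.
Trained networks look in the newest picture that a camera, given by its name, has taken for a name from the list of things; names that differ only in an ending like _2 or _b are one class to them, and where a whole thing is asked for, a point or a joint stands for the part that bears it (a point fixed in the world has none). Each returns a list of dicts, best first, with "p" (0 to 1); they miss things now and then, are a little off and sometimes report something else, mostly with a low value. They report only what shows in the picture. A call takes as long as a camera call.
- r.recognise(camera, label): "position" ([column, row] as shares, 0 to 1, of the picture: columns of its width, rows of its height, amid what is visible of it).
- r.regions_of(camera, label): "pixels" (400x640 bool, what is visible of it) and "position" ([column, row] as shares, 0 to 1, of the picture: columns of its width, rows of its height, amid what is visible of it).
The state is a dict: "time": time; "joint_positions": joint angles; "joint_vel": joint speeds; "joint_torque": joint torques, N m; "ee_pos": TCP position; "eef_rot": TCP orientation; "ft_force": force on the tool from outside, world axes, zero at the start; "torque": the same for the moment, N m; "width": finger opening in m; "grip_force": force on a finger pad.
Only numpy, scipy, OpenCV 4.12 (cv2) and the standard library are available. Lean on these libraries where they do the work, as an engineer would, in place of code of your own. Each camera call takes 0.05 s, during which the arm holds its last target. There are 200 camera calls.

TASK

Take the steel weight bar off the printing block and lay it in the two saddles of the raised rest, then grip the block by its ridge and rock it gently side to side, about ten degrees each way and never past fifteen, working it up until the sprung cheeks let go; the bed plate is loose and must not be lifted along with it. Finish holding the block still and level, just clear of the cheeks (about a finger's breadth above them) and still over the bed: do not put it down or let go. Leave everything else on the table where it is.

Things in the scene. Friction and masses are not known exactly. Their poses are not given: they have to be found in the camera images.
- block: stuck printing block, pale wood, 150 mm (its x) by 64 (its y) by 32 high, 0.2 to 0.3 kg; upright ridge handle amid its top, 40 long (x), 16 thick (y), 34 tall. Origin: centre of underside, z up. Sprung cheeks press on its long sides (+y, -y), so side to side means tilting about its own x (long) axis. Starts with its underside on the bed floor
- block_ridge (a point): middle of the top of the block's ridge handle, 66 mm above the block's underside
- bar: plain steel weight bar, 150 mm long (its y), 16 wide (its x), 16 high, 0.3 kg. Origin: centre of underside. At the start it lies crosswise on top of the block, about 59 mm from the block's middle towards its +x end, leaving about 30 mm between bar and ridge
- bed_base: locating fixture: fixed plywood base 220 (x, along the block) by 170 by 10 mm, origin: centre of underside. On it lies the loose bed plate, 12 mm thick, with end stops 16 mm high (about 4 mm free at each end of the block) and two wooden cheeks along the block's long sides, whose round cork noses are pressed in by springs. Cheeks and the rails behind reach 26 mm above the bed floor
- bed_floor (a point): centre of the bed floor, 22 mm above the table (a fixed point). The cheek noses press 20 mm above it, about 17 N each, and give way up to 9 mm; the block is free once all of its underside is over 22 mm above this point. A block being tilted slips up at one cheek and down at the other, and can then be worked up about 3 mm a swing
- bed (a joint): height in m by which the loose bed plate is off its base; 0 = down. Only its weight (1.4 kg with the cheeks) holds it down on its dowels. Friction holds the block with about 10 N at each cheek, so a straight pull lifts the plate too
- rest: raised rest for the bar, fixed, dark wood: foot 60 (x) by 130 (y) by 10 mm, two narrow posts 90 mm apart (centres, along its y), each 36 (x) by 18 (y) mm; each top is a flat saddle 24 mm wide, 60 mm above the table, between lips 6 mm high. Origin: centre of underside. The bar goes along its y over both posts; between the posts there is room for the fingers
- rest_seat (a point): midway between the two saddles at saddle floor height, 60 mm above the table: where the centre of the bar's underside belongs; axes as the rest's
- small_block: bystander: small darker wooden block, 70 x 50 x 28 mm with a 14 mm ridge, 50 mm tall in all; origin under its centre
- ink_jar: bystander: squat jar with a black lid, 52 mm across, 60 mm tall; origin under its centre
- ink_cup: bystander: clear open cup, 72 mm across, 75 mm tall; origin under its centre
- ink_dish: bystander: shallow white dish, 90 mm across, 25 mm tall; origin under its centre
- flat_brush: bystander: flat brush lying down, 170 mm long; origin at its underside
- ink_bottle: bystander: bottle with a white cap, 48 mm across, 110 mm tall; origin under its centre
- tape_roll: bystander: short brown disc, 70 mm across, 25 mm tall; origin under its centre

How it is judged:
On the way, in this order (a step that is already met when the one before it is completed fails the run):
1. the bar lies released in both saddles of the rest, with the block still down in the bed (horizontal distance between bar and rest_seat below 0.016 m and z of bar in the frame of rest_seat between -0.004 and 0.004 m and x of bar in the frame of rest_seat between -0.006 and 0.006 m and angle between the y axis of bar and the y axis of rest, either way round below 0.12 rad and angle between bar's own z axis and vertical below 0.06 rad and contact force between bar and rest above 1 N and contact force between the fingers and bar below 0.1 N and linear speed of bar below 0.02 m/s and z of block in the frame of bed_floor below 0.006 m), for 0.2 s.
2. the block is tilted sideways by at least 3 degrees while still between the cheeks (z of block in the frame of bed_floor below 0.024 m and (angle between block's own y axis and vertical below 1.5188 rad or angle between block's own y axis and vertical above 1.6228 rad)), for 0.03 s.
3. the block is clear of the cheeks (z of block in the frame of bed_floor above 0.027 m), for 0.1 s.
At the end, for the whole second after the job is handed in: block held still and level (7 deg), underside 3 to 49 mm above the cheeks, within 30 mm of bed centre, touching no part of the bed; bed plate down (2 mm); bar released at rest in both saddles (6 mm across, 16 mm overall, 7 deg); bystanders within 30 mm of their places (horizontal distance between bar and rest_seat below 0.016 m and z of bar in the frame of rest_seat between -0.004 and 0.004 m and x of bar in the frame of rest_seat between -0.006 and 0.006 m and angle between the y axis of bar and the y axis of rest, either way round below 0.12 rad and angle between bar's own z axis and vertical below 0.06 rad and contact force between bar and rest above 1 N and contact force between the fingers and bar below 0.1 N and linear speed of each of bar, block below 0.02 m/s and z of block in the frame of bed_floor between 0.029 and 0.075 m and horizontal distance between block and bed_floor below 0.03 m and angle between block's own z axis and vertical below 0.12 rad and contact force between the fingers and block above 3 N and contact force between block and bed_base below 0.1 N and value of joint bed below 0.002 m and distance of each of small_block, ink_jar, ink_cup, ink_dish, flat_brush, ink_bottle, tape_roll from where it was at the start of the episode below 0.03 m); the arm keeps its last pose, push and grip.
It fails at once if the loose bed plate is lifted more than 5 mm (value of joint bed above 0.005 m).
It fails at once if the block is tilted sideways more than 15 degrees (angle between block's own y axis and vertical below 1.3088 rad or angle between block's own y axis and vertical above 1.8328 rad).
It fails at once if a bystander is moved more than 30 mm (distance of any of small_block, ink_jar, ink_cup, ink_dish, flat_brush, ink_bottle, tape_roll from where it was at the start of the episode above 0.03 m).
It also fails if it takes over 62 s, if anything falls off the work surface, if the arm or the gripper's body presses on something with over 40 N, if the wrist force passes 120 N, or if a joint passes its speed limit or range.

## Working session

There is one attempt and no reset: what is moved stays moved. The work goes in short steps, Python scripts to look and compute and a shell command to move; the robot and the scene stay as the last step left them, time stands still between calls to the robot, and variables do not carry over. Pictures are saved under pics/ and viewed, at most 10 in all, crops included, and the job is handed in when it is done.

```bash
ls; mkdir -p pics; cat > h.py <<'E'
import numpy as np, cv2, json
from bench import r
from scipy.spatial.transform import Rotation as R
def save(n,c): cv2.imwrite(f'pics/{n}.png', c['img'][:,:,::-1])
def ray(c,u,v):
    K=np.array([[c['fx'],0,c['cx']],[0,c['fy'],c['cy']],[0,0,1.]])
    p=cv2.undistortPoints(np.array([[[u,v]]],float),K,np.array([c['k1'],0,0,0.]))[0,0]
    P=np.array(c['pose']); d=P[:3,:3]@np.array([p[0],p[1],1]); return P[:3,3],d/np.linalg.norm(d)
def onz(c,u,v,z):
    o,d=ray(c,u,v); return o+d*(z-o[2])/d[2]
def tri(rays):
    A=0;b=0
    for o,d in rays:
        M=np.eye(3)-np.outer(d,d); A=A+M; b=b+M@o
    return np.linalg.solve(A,b)
def proj(c,X):
    P=np.array(c['pose']); q=P[:3,:3].T@(np.array(X)-P[:3,3]); s=q[:2]/q[2]; s=s*(1+c['k1']*(s@s))
    return s*[c['fx'],c['fy']]+[c['cx'],c['cy']]
def tool():
    s=r.read_state(); return np.array(s['ee_pos']), R.from_quat(s['eef_rot'])
E
python3 - <<'E'
from h import *
cs={}
for n in ['side','top']:
    c=cs[n]=r.camera(n); save(n+'0',c)
    print(n,np.round(c['pose'],3).tolist(),c['fx'],c['k1'])
    for l in ['block','block_ridge','bar','bed_base','rest','small_block','ink_jar','ink_cup','ink_dish','flat_brush','ink_bottle','tape_roll']:
        for d in r.regions_of(n,l)[:2]:
            m=d['pixels'].astype(np.uint8); 
            rect=cv2.minAreaRect(np.argwhere(m)[:,::-1].astype(np.float32)) if m.any() else None
            print(l,round(d['p'],2),np.round(np.array(d['position'])*[640,400],1),m.sum(),[np.round(x,1).tolist() for x in rect] if rect else '')
s=r.read_state(); print({k:np.round(v,3).tolist() for k,v in s.items()})
E
```

```text
pics
side [[0.899, -0.334, 0.284, 0.184], [-0.438, -0.692, 0.573, -0.756], [0.005, -0.64, -0.769, 1.064], [0.0, 0.0, 0.0, 1.0]] 451.426792620182 -0.12898955245411758
block 0.79 [353.3 247.3] 1098 [[354.3, 248.7], [26.2, 50.9], 55.0]
block 0.56 [285.7 172.1] 723 [[290.6, 171.5], [41.5, 20.0], 67.8]
block_ridge 0.77 [350.8 250.3] 1188 [[353.2, 248.4], [27.7, 50.2], 51.8]
block_ridge 0.43 [436.1 273.7] 499 [[436.9, 276.0], [18.7, 33.5], 18.4]
bar 0.9 [374.5 234.8] 392 [[374.7, 231.8], [51.8, 8.6], 42.7]
bed_base 0.78 [356.6 261.6] 2838 [[356.3, 252.6], [61.2, 80.0], 51.3]
bed_base 0.64 [311.6 117.4] 355 [[313.0, 119.5], [17.0, 24.0], 90.0]
rest 0.55 [289.3 173.8] 700 [[290.4, 171.8], [42.0, 19.7], 63.4]
small_block 0.96 [274.4 221.6] 467 [[275.9, 223.0], [19.0, 26.0], 69.4]
ink_jar 0.92 [383.5 180.5] 308 [[379.0, 179.9], [15.3, 22.6], 6.3]
ink_cup 0.62 [232.4 130.5] 445 [[231.0, 129.0], [26.0, 20.0], 90.0]
ink_dish 0.57 [312.8 117.6] 359 [[313.0, 119.5], [17.0, 24.0], 90.0]
flat_brush 0.61 [330.4 355.5] 1050 [[328.5, 357.6], [19.4, 72.8], 60.9]
ink_bottle 0.93 [436.4 272. ] 478 [[437.2,
[... 981 characters left out ...]
0, 258.4], [49.9, 13.0], 84.3]
ink_bottle 0.78 [414.6 161.1] 177 [[417.8, 161.2], [12.7, 16.3], 45.0]
ink_bottle 0.64 [435.9 201.4] 361 [[436.0, 203.5], [21.0, 20.0], 90.0]
tape_roll 0.81 [433.7 202.2] 299 [[437.0, 203.5], [19.0, 18.0], 90.0]
tape_roll 0.35 [267.1 213.6] 613 [[268.7, 216.1], [37.2, 17.2], 2.3]
{'time': 1.3, 'joint_positions': [-1.358, 0.332, -0.065, 1.46, 0.022, 1.35, -0.089], 'joint_vel': [0.0, 0.0, -0.002, 0.002, -0.001, -0.0, 0.001], 'joint_torque': [0.0, -62.304, 0.025, -39.012, -0.061, 0.032, 0.0], 'ee_pos': [0.146, 0.608, 0.223], 'eef_rot': [0.118, 0.993, 0.0, -0.0], 'ft_force': [-0.64, 0.855, -0.228], 'torque': [0.01, -0.024, 0.005], 'grip_force': 0.0, 'width': 0.087}
```

```bash
python3 - <<'E'
import cv2
t=cv2.imread('pics/top0.png');s=cv2.imread('pics/side0.png')
cv2.imwrite('pics/t1.png',cv2.resize(t[130:280,180:460],(784,420),interpolation=cv2.INTER_CUBIC))
cv2.imwrite('pics/s1.png',cv2.resize(s[100:380,210:470],(557,600),interpolation=cv2.INTER_CUBIC))
E
```

```text
(no output)
```

View pics/t1.png

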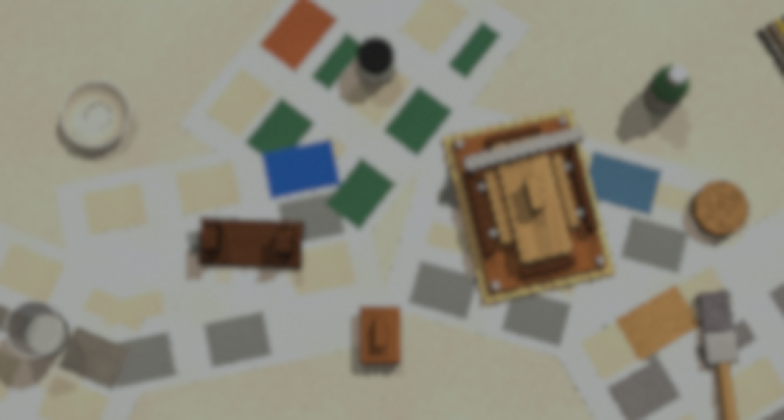

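View pics/s1.png

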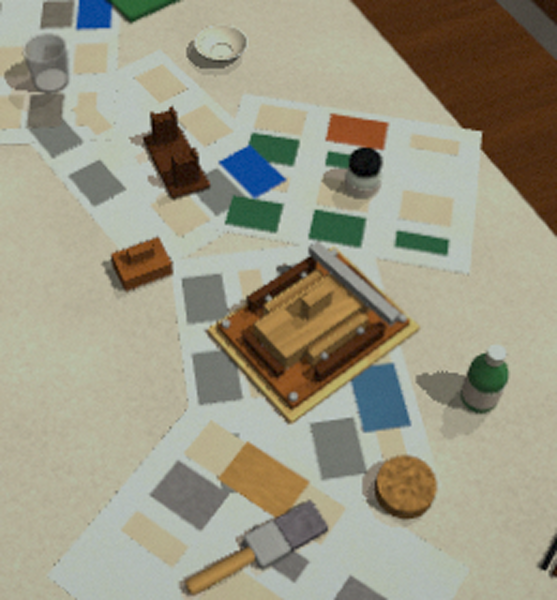

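```bash
python3 - <<'E'
from h import *
t=r.camera('top'); s=r.camera('side')
f=lambda x,y:(180+x/2.8,130+y/2.8)
g=lambda x,y:(210+x/2.142,100+y/2.143)
def T(a,b): return tri([ray(t,*f(*a)),ray(s,*g(*b))])
print('bar ends',T((467,162),(313,250)),T((581,135),(401,316)))
print('ridge top',T((526,182),(316,296)))
print('rest posts', T((211,230),(163,112)),T((285,240),(184,157)))
for a in [(467,162),(581,135)]: print('bar z.07',onz(t,*f(*a),.07))
for a in [(445,142),(572,112),(611,270),(485,302)]: print('base corner',onz(t,*f(*a),.01))
for a in [(201,218),(302,221),(298,270),(200,266)]: print('rest',onz(t,*f(*a),.03))
for n,z,a in [('jar',.06,(375,57)),('small',.03,(380,335)),('dish',.02,(95,118)),('bottle',.11,(678,75)),('cup',.07,(38,330)),('tape',.02,(720,208))]: print(n,onz(t,*f(*a),z))
E
```

```text
bar ends [ 0.60631384 -0.10689664  0.05713723] [ 0.64362772 -0.24966239  0.06672524]
ridge top [ 0.57564096 -0.17688275  0.06371049]
rest posts [0.52450408 0.20417957 0.06851759] [0.51544948 0.11488721 0.06139661]
bar z.07 [ 0.60489408 -0.10641159  0.07      ]
bar z.07 [ 0.63698591 -0.24713693  0.07      ]
base corner [ 0.64514869 -0.08344066  0.01      ]
base corner [ 0.68246761 -0.24646524  0.01      ]
base corner [ 0.47851028 -0.28640625  0.01      ]
base corner [ 0.44106086 -0.12808818  0.01      ]
rest [0.5476288  0.22139881 0.03      ]
rest [0.54221072 0.09647037 0.03      ]
rest [0.48122304 0.10150197 0.03      ]
rest [0.48769448 0.22185162 0.03      ]
jar [0.74289424 0.00371752 0.06      ]
small [0.40018779 0.00217592 0.03      ]
dish [0.68020652 0.35950778 0.02      ]
bottle [ 0.70036084 -0.36249636  0.11      ]
cup [0.40660386 0.40964371 0.07      ]
tape [ 0.55316471 -0.42628839  0.02      ]
```

Units first: shifts go in units of 5 mm and turns go in units of 0.25 rad. So -0.449 m is -89.8, -0.353 m is -70.6, 1.384 rad is 5.536.

```bash
echo '[[[-9,-7,0,0.48,0.087],[-16,-13,0,0.96,0.087],[-24,-18.8,0,1.44,0.087],[-32,-25,0,1.92,0.087],[-40,-31.4,0,2.4,0.087],[-48,-37.6,0,2.96,0.087],[-56,-44,0,3.52,0.087],[-64,-50,0,4.08,0.087],[-72,-56.6,0,4.64,0.087],[-80,-62.8,0,5.12,0.087],[-89.8,-70.6,0,5.536,0.087],[-89.8,-70.6,0,5.536,0.087]]]' > rows.txt && python3 -m jog rows.txt
python3 - <<'E'
from h import *
c=r.camera('wrist'); save('w1',c)
p,q=tool(); P=np.array(c['pose']);print(p,q.as_matrix()[:,1],c['fx'],'cam in tool',np.round(q.inv().apply(P[:3,3]-p),3),'fwd',P[:3,2]); print(np.round(r.read_state()['joint_positions'],2))
E
```

```text
time: 2.6
ee_pos: [0.5025, 0.1548, 0.223]
eef_rot: [0.727, 0.686, 0.0, 0.001]
ft_force: [-0.4, 0.8, -0.5]
width: 0.0873
grip_force: 0.0
[0.50334797 0.15335157 0.22291055] [ 0.99835896 -0.05723498  0.00188393] 279.0519641580526 cam in tool [ 0.082 -0.    -0.161] fwd [-0.01580669 -0.29381982 -0.95573012]
[-0.8   0.11  0.45  1.74 -0.05  1.3  -0.4 ]
```

View pics/w1.png

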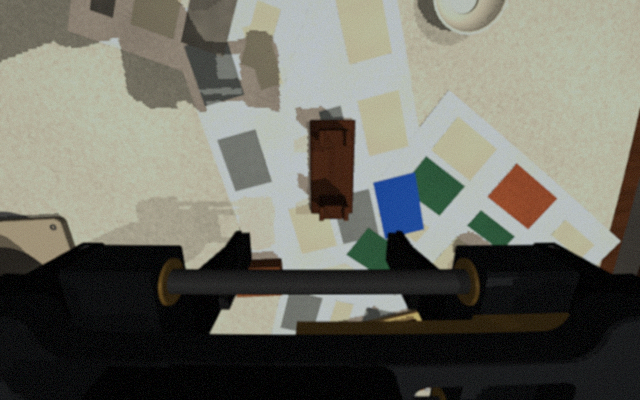

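```bash
cat > fit.py <<'E'
from h import *
from scipy.optimize import minimize
def box(x0,x1,y0,y1,z0,z1): return np.array([[x,y,z] for x in(x0,x1) for y in(y0,y1) for z in(z0,z1)])
REST=[box(-.03,.03,-.065,.065,0,.01)]+[box(-.018,.018,s*.045-.009,s*.045+.009,.01,.06) for s in(-1,1)]+[box(a,b,s*.045-.009,s*.045+.009,.06,.066) for s in(-1,1) for a,b in((-.018,-.012),(.012,.018))]
BAR=[box(-.008,.008,-.075,.075,0,.016)]
def render(c,parts,p):
    m=np.zeros((400*4,640*4),np.uint8); Rz=R.from_euler('z',p[3]).as_matrix()
    for b in parts:
        u=np.array([proj(c,Rz@v+p[:3]) for v in b])
        cv2.fillConvexPoly(m,cv2.convexHull(np.round((u+.5)*4).astype(np.int32)),1)
    return cv2.resize(m.astype(np.float32),(640,400),interpolation=cv2.INTER_AREA)
def fit(views,parts,p0):
    def cost(p):
        e=0
        for c,m in views:
            a=render(c,parts,p); e+=1-np.minimum(a,m).sum()/np.maximum(a,m).sum()
        return e/len(views)
    S=np.array([p0]+[np.array(p0)+d for d in np.diag([.01,.01,.01,.08])])
    o=minimize(cost,p0,method='Nelder-Mead',options=dict(initial_simplex=S,xatol=2e-4,fatol=1e-4,maxiter=150)); return o.x,o.fun
def look(n,l):
    c=r.camera(n); d=r.regions_of(n,l); return c,d[0]['pixels'].astype(np.float32),round(d[0]['p'],2)
E
python3 - <<'E'
from fit import *
V=[]
for n in['wrist','top','side']:
    c,m,p=look(n,'rest'); print(n,p,m.sum()); V.append((c,m)) if p>.4 else 0
p0=[.515,.16,0,-.05]
print(fit(V,REST,p0))
for v in V: print(fit([v],REST,p0))
# edge checks by hand from wrist picture
c=V[0][0]
print([onz(c,u,v,.01)[:2].round(4).tolist() for u,v in((310,119),(354,121),(352,218),(310,214))])
E
```

```text
wrist 0.79 4272.0
top 0.53 113.0
side 0.91 775.0
(array([ 0.52226428,  0.16330364, -0.00189012, -0.05817175]), np.float64(0.31083664298057556))
(array([ 0.52187492,  0.16291446, -0.00441204, -0.0369994 ]), np.float64(0.030623793601989746))
(array([ 0.5215419 ,  0.15415846,  0.0018393 , -0.01539649]), np.float64(0.8309170007705688))
(array([ 0.52024327,  0.15925996,  0.00449147, -0.07242347]), np.float64(0.05491304397583008))
[[0.4977, 0.2283], [0.5544, 0.2226], [0.5488, 0.0888], [0.4891, 0.0983]]
```

Scaled: -0.325 m is -65, 0.138 m is 27.6, -0.267 rad is -1.068.

```bash
echo '[[[-9,4,0,-0.12,0.087],[-18,8,0,-0.28,0.087],[-27,11.6,0,-0.44,0.087],[-36,15.6,0,-0.6,0.087],[-45,19.4,0,-0.76,0.087],[-54,23.2,0,-0.92,0.087],[-65,27.6,0,-1.068,0.06],[-65,27.6,0,-1.068,0.06]]]' > rows.txt && python3 -m jog rows.txt
python3 - <<'E'
from fit import *
c,m,p=look('wrist','bar'); save('w2',c); print(p,m.sum()); V=[(c,m)]
for n in['side','top']:
    c2,m2,p2=look(n,'bar'); print(n,p2,m2.sum(),fit([(c2,m2)],BAR,[.622,-.177,.054,.21])); 
    if n=='side': V.append((c2,m2))
print(fit(V[:1],BAR,[.622,-.177,.054,.21]),fit(V,BAR,[.622,-.177,.054,.21]))
for d in r.regions_of('wrist','block')[:1]: print(d['p'],np.array(d['position'])*[640,400])
print(tool()[0],tool()[1].as_matrix()[:,1])
E
```

```text
time: 3.75
ee_pos: [0.6218, -0.1774, 0.2221]
eef_rot: [0.627, 0.779, -0.001, 0.001]
ft_force: [-1.1, -0.4, -0.6]
width: 0.078
grip_force: 0.0
0.86 1688.0
side 0.61 413.0 (array([ 0.62124872, -0.17597258,  0.05765423,  0.26662464]), np.float64(0.1494472622871399))
top 0.49 460.0 (array([ 0.622, -0.177,  0.054,  0.21 ]), np.float64(1.0))
(array([ 0.62465135, -0.17642846,  0.04671947,  0.25303487]), np.float64(0.054678261280059814)) (array([ 0.62401637, -0.17386786,  0.0516372 ,  0.25603963]), np.float64(0.10937467217445374))
0.59 [262.72 175.2 ]
[ 0.62226888 -0.16922892  0.22264493] [9.75665455e-01 2.19263771e-01 5.63458571e-04]
```

View pics/w2.png

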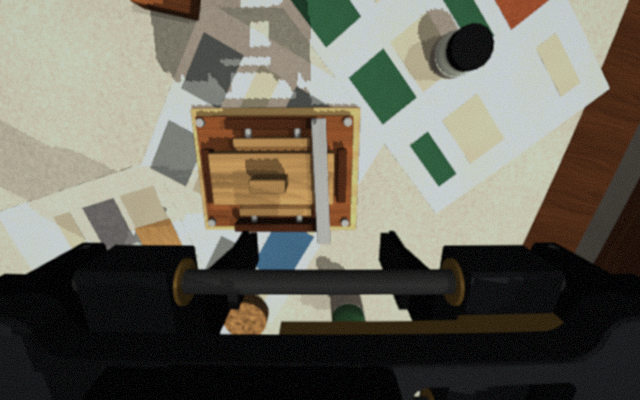

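```bash
python3 - <<'E'
from fit import *
for i in range(3):
    c=r.camera('wrist'); p,q=tool(); P=np.array(c['pose']); print(p.round(4),np.round(q.inv().apply(P[:3,3]-p),4),r.read_state()['time'])
Rz=lambda u,v,z:onz(c,u,v,z)[:2].round(4)
print('ridge',Rz(251,178,.088),Rz(284,178,.088))
a=[Rz(193,107,.01),Rz(358,107,.01),Rz(353,229,.01),Rz(207,232,.01)]; print('base',a,np.mean(a,0))
print('bar top',Rz(312,119,.07),Rz(326,119,.07),Rz(329,243,.07),Rz(316,243,.07))
m=r.regions_of('wrist','bar')[0]['pixels']; rr=cv2.minAreaRect(np.argwhere(m)[:,::-1].astype(np.float32)); print(rr)
E
```

```text
[ 0.6223 -0.1696  0.2227] [ 0.0806  0.0005 -0.1609] 4.15
[ 0.6222 -0.1701  0.2228] [ 0.0807  0.0005 -0.1609] 4.2
[ 0.6222 -0.1704  0.2227] [ 0.0806  0.0005 -0.161 ] 4.25
ridge [ 0.5481 -0.1719] [ 0.5831 -0.1641]
base [array([ 0.4458, -0.1168]), array([ 0.6525, -0.0714]), array([ 0.6887, -0.2356]), array([ 0.482 , -0.2869])] [ 0.56725  -0.177675]
bar top [ 0.5994 -0.0976] [ 0.6142 -0.0943] [ 0.6511 -0.2371] [ 0.6354 -0.2406]
((318.6032409667969, 187.0965576171875), (121.96560668945312, 14.192119598388672), 88.09085083007812)
```

Scaled: 0.12 m is 24, 0.04 m is 8, -0.03 rad is -0.12.

```bash
echo '[[[0,0.6,8,-0.12,0.042],[0,0.6,16,-0.12,0.042],[0,0.6,24,-0.12,0.042],[0,0.6,24,-0.12,0.042],[0,0.6,24,-0.12,0.042]]]' > rows.txt && python3 -m jog rows.txt
python3 - <<'E'
from fit import *
c,m,p=look('wrist','bar'); save('w3',c); print(p,m.sum(),fit([(c,m)],BAR,[.624,-.17,.054,.25]))
p,q=tool();print(p,q.as_matrix()[:,1],r.read_state()['width'])
E
```

```text
time: 4.8
ee_pos: [0.625, -0.1711, 0.1034]
eef_rot: [0.614, 0.789, -0.0, -0.0]
ft_force: [0.6, -1.4, 0.8]
width: 0.0427
grip_force: 0.0
0.89 3434.0 (array([ 0.62453058, -0.17604052,  0.05296194,  0.2564516 ]), np.float64(0.1618262529373169))
[ 0.6263184  -0.17159181  0.10523927] [0.96940978 0.24542733 0.00317856] 0.042186189421115766
```

View pics/w3.png

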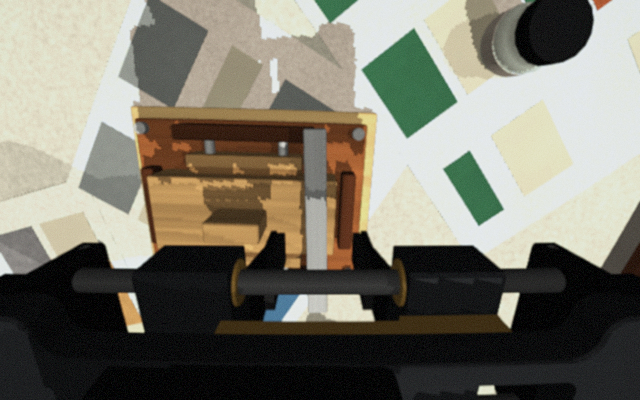

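```bash
echo '[[[-0.6,-0.2,5,0,0.042],[-0.6,-0.2,8.8,0,0.042],[-0.6,-0.2,8.8,0,0.042],[-0.6,-0.2,8.8,0,0.01],[-0.6,-0.2,8.8,0,0.01],[-0.6,-0.2,8.8,0,0.01],[-0.6,-0.2,8.8,0,0.01]]]' > rows.txt && python3 -m jog rows.txt 25
```

```text
time: 5.6
ee_pos: [0.6252, -0.1743, 0.0594]
eef_rot: [0.614, 0.789, 0.0, 0.0]
ft_force: [-3.8, -0.9, 2.8]
width: 0.0182
grip_force: 1.9
```

```bash
echo '[[[0,0,0,0,0.005],[0,0,0,0,0.005],[0,0,0,0,0.005],[0,0,-3,0,0.005],[0,0,-8,0,0.005],[0,0,-16,0,0.005],[0,0,-24,0,0.005],[0,0,-24,0,0.005]]]' > rows.txt && python3 -m jog rows.txt 25
python3 - <<'E'
from fit import *
c,m,p=look('wrist','bar'); save('w4',c)
c,m,p=look('wrist','rest'); print(p,m.sum())
p,q=tool();M=q.as_matrix();print(p,M[:,1])
d=np.array([.5215,.161,.2])-p; print('to rest tool axes',M.T@d,'turn',np.arctan2(M[1,1],M[0,1])+.05)
E
```

```text
time: 6.4
ee_pos: [0.6272, -0.1756, 0.1853]
eef_rot: [0.614, 0.789, 0.002, 0.004]
ft_force: [0.2, 0.2, -2.3]
width: 0.0158
grip_force: 25.0Traceback (most recent call last):
  File "<stdin>", line 3, in <module>
  File "fit.py", line 21, in look
    c=r.camera(n); d=r.regions_of(n,l); return c,d[0]['pixels'].astype(np.float32),round(d[0]['p'],2)
                                                 ~^^^
IndexError: list index out of range
```

View pics/w4.png

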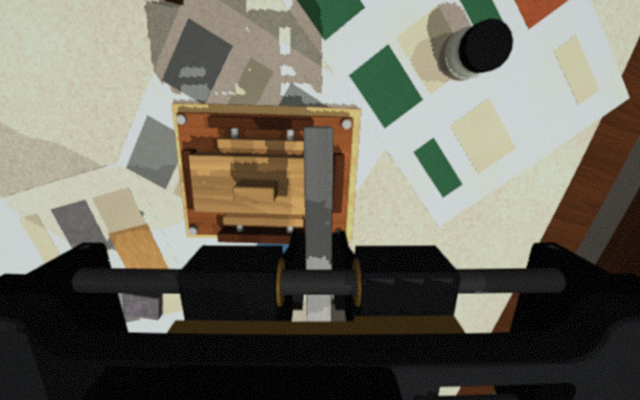

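```bash
python3 - <<'E'
from fit import *
c=r.camera('wrist')
p,q=tool();M=q.as_matrix();print(p,M[:,1],M[:,2])
e=onz(c,318,128,p[2]+.0106); print('bar end in tool',M.T@(e-p))
d=np.array([.5215,.161,.2])-p; print('to rest tool axes',M.T@d,'turn',np.arctan2(M[1,1],M[0,1])+.05)
E
```

```text
[ 0.62384291 -0.1738436   0.17692166] [ 0.96937502  0.2455728  -0.00246469] [-2.69540941e-03  6.03433165e-04 -9.99996185e-01]
bar end in tool [ 0.07344289  0.0002569  -0.0105091 ]
to rest tool axes [ 0.34975117 -0.01703706 -0.02260034] turn 0.2981113145352851
```

Scaled: 0.35 m is 70, 0.31 m is 62, 0.298 rad is 1.192.

```bash
echo '[[[8,-0.4,0,0.12,0.005],[17,-0.8,0,0.28,0.005],[26,-1.2,0,0.44,0.005],[35,-1.6,0,0.6,0.005],[44,-2,0,0.76,0.005],[53,-2.6,0,0.92,0.005],[62,-3,2,1.06,0.005],[70,-3.4,6,1.192,0.005],[70,-3.4,10,1.192,0.005],[70,-3.4,10,1.192,0.005],[70,-3.4,10,1.192,0.005]]]' > rows.txt && python3 -m jog rows.txt
python3 - <<'E'
from fit import *
c=r.camera('wrist'); save('w5',c)
for d in r.regions_of('wrist','rest')[:2]:
    m=d['pixels'].astype(np.float32); print(d['p'],m.sum(),np.array(d['position'])*[640,400])
p,q=tool();M=q.as_matrix();print(p,M[:,1],M[:,2])
cv2.imwrite('pics/w5c.png',cv2.resize(c['img'][80:330,210:430,::-1],(528,600),interpolation=cv2.INTER_CUBIC))
for z,X in((.066,1),):
  for sy in(-1,1):
    for x in(-.018,.018): print(proj(c,np.array([.5215,.161,0])+R.from_euler('z',-.05).as_matrix()@[x,sy*.054,.066]).round(1))
E
```

```text
time: 7.75
ee_pos: [0.5222, 0.1596, 0.1282]
eef_rot: [0.725, 0.689, -0.001, 0.0]
ft_force: [-0.8, -0.4, -2.2]
width: 0.0157
grip_force: 25.0
[0.52317111 0.1596033  0.12937477] [ 9.98638750e-01 -5.21505018e-02  9.85805934e-04] [ 9.89482960e-04  4.46894203e-05 -9.99999509e-01]
[297.3 267.7]
[337.  267.7]
[294.  147.2]
[339.5 147.2]
```

View pics/w5c.png

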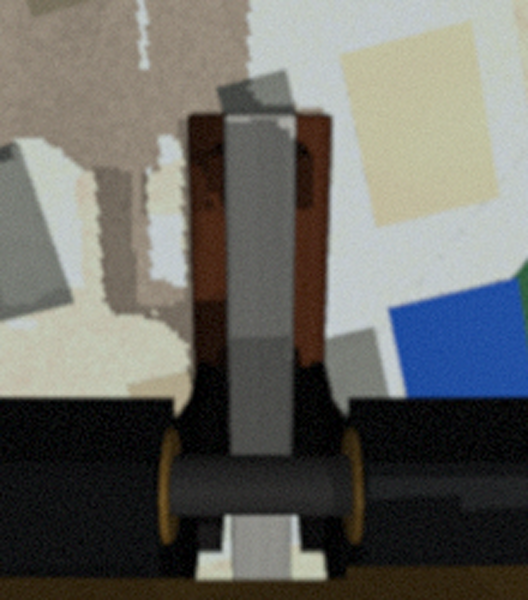

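```bash
python3 - <<'E'
from fit import *
c=r.camera('wrist'); p,q=tool();M=q.as_matrix()
for u,v in((189,115),(331,115),(196,366),(326,366)):
    X=onz(c,u/2.4+210,v/2.4+80,.01); print(X.round(4),(M.T@(X-p)).round(4))
print(p,(M.T@(np.array([.522,.161,.0655])-p)).round(4), c['cx'])
for u,v in((225,115),(295,115),(231,450),(292,450)):
    X=onz(c,u/2.4+210,v/2.4+80,p[2]+.0106); print((M.T@(X-p)).round(4))
E
```

```text
[0.4984 0.2288 0.01  ] [ 0.0676 -0.0285  0.1195]
[0.5561 0.2258 0.01  ] [0.0675 0.0293 0.1195]
[0.4924 0.1182 0.01  ] [-0.0431 -0.0287  0.1194]
[0.5515 0.1151 0.01  ] [-0.0432  0.0304  0.1195]
[0.52321506 0.15979095 0.12946301] [ 0.0011 -0.0014  0.064 ] 318.35830056525225
[ 0.0735 -0.0072 -0.0106]
[ 0.0734  0.0081 -0.0106]
[-0.0091 -0.0069 -0.0106]
[-0.0091  0.0086 -0.0106]
```

Scaled: 0.003 m is 0.6, 0.063 m is 12.6.

```bash
echo '[[[0.6,0,5,0,0.005],[0.6,0,10,0,0.005],[0.6,0,11.6,0,0.005],[0.6,0,12.4,0,0.005],[0.6,0,12.6,0,0.005],[0.6,0,12.6,0,0.005],[0.6,0,12.6,0,0.005]]]' > rows.txt && python3 -m jog rows.txt
```

```text
time: 8.6
ee_pos: [0.5231, 0.164, 0.0665]
eef_rot: [0.725, 0.689, 0.001, 0.0]
ft_force: [0.2, 0.4, -2.9]
width: 0.0157
grip_force: 25.0
```

```bash
echo '[[[0,0,0.2,0,0.005],[0,0,0.4,0,0.005],[0,0,0.4,0,0.005]]]' > rows.txt && python3 -m jog rows.txt; echo '[[[0,0,0.2,0,0.005],[0,0,0.2,0,0.005]]]' > rows.txt && python3 -m jog rows.txt
```

```text
time: 8.9
ee_pos: [0.523, 0.1641, 0.0652]
eef_rot: [0.725, 0.689, 0.001, -0.0]
ft_force: [-6.2, -1.1, 13.1]
width: 0.0157
grip_force: 25.0
time: 9.1
ee_pos: [0.523, 0.1641, 0.0651]
eef_rot: [0.725, 0.689, 0.001, -0.0]
ft_force: [-11.4, -3.6, 25.1]
width: 0.0157
grip_force: 25.0
```

Scaled: -0.13 m is -26, -0.11 m is -22.

```bash
echo '[[[0,0,-0.4,0,0.005],[0,0,-0.4,0,0.04],[0,0,-0.4,0,0.04],[0,0,-0.4,0,0.04],[0,0,-0.4,0,0.04],[0,0,-6,0,0.04],[0,0,-14,0,0.04],[0,0,-22,0,0.06],[0,0,-26,0,0.06],[0,0,-26,0,0.06]]]' > rows.txt && python3 -m jog rows.txt
python3 - <<'E'
from fit import *
c,m,p=look('wrist','bar'); save('w6',c);print(p,fit([(c,m)],BAR,[.5225,.16,.06,-.05]))
c2,m2,p2=look('wrist','rest'); print(p2,fit([(c2,np.maximum(m2,m))],REST+[b+[0,0,.06] for b in BAR],[.5225,.16,0,-.05]))
p,q=tool();M=q.as_matrix();print(p,M[:,1])
cv2.imwrite('pics/w6c.png',cv2.resize(c['img'][80:330,210:430,::-1],(528,600),interpolation=cv2.INTER_CUBIC))
d=np.array([.566,-.175,.19])-p; print('to block',M.T@d,'turn',np.arctan2(M[1,1],M[0,1])-.225)
E
```

```text
time: 10.1
ee_pos: [0.5241, 0.1644, 0.1957]
eef_rot: [0.725, 0.689, 0.003, 0.001]
ft_force: [-0.9, -0.3, -0.6]
width: 0.0555
grip_force: 0.0
0.71 (array([ 0.52328794,  0.16219197,  0.05614934, -0.04559163]), np.float64(0.02353048324584961))Traceback (most recent call last):
  File "<stdin>", line 3, in <module>
  File "fit.py", line 21, in look
    c=r.camera(n); d=r.regions_of(n,l); return c,d[0]['pixels'].astype(np.float32),round(d[0]['p'],2)
                                                 ~^^^
IndexError: list index out of range
```

```bash
python3 - <<'E'
from fit import *
p,q=tool();M=q.as_matrix();print(p,M[:,1])
d=np.array([.566,-.175,.19])-p; print('to block',M.T@d,'turn',np.arctan2(M[1,1],M[0,1])-.225)
E
```

```text
[0.52180702 0.16367551 0.19118472] [ 0.99875451 -0.04986331 -0.0017548 ]
to block [-0.33604934  0.0610275   0.001418  ] turn -0.2748840747868692
```

Scaled: -0.336 m is -67.2, -0.31 m is -62, -0.275 rad is -1.1.

```bash
echo '[[[-8,1.4,0,-0.12,0.065],[-17,3,0,-0.28,0.065],[-26,4.6,0,-0.44,0.065],[-35,6.4,0,-0.6,0.065],[-44,8,0,-0.76,0.065],[-53,9.6,0,-0.92,0.065],[-62,11.2,0,-1.04,0.065],[-67.2,12.2,0,-1.1,0.065],[-67.2,12.2,0,-1.1,0.065],[-67.2,12.2,0,-1.1,0.065]]]' > rows.txt && python3 -m jog rows.txt
python3 - <<'E'
from fit import *
c=r.camera('wrist'); save('w7',c)
for l in('block','block_ridge'):
  for d in r.regions_of('wrist',l)[:1]: print(l,d['p'],d['pixels'].sum(),np.array(d['position'])*[640,400])
p,q=tool();M=q.as_matrix();print(p,M[:,1])
np.savez('w7.npz',**{k:np.array(v) for k,v in c.items()})
cv2.imwrite('pics/w7c.png',cv2.resize(c['img'][80:280,190:450,::-1],(780,600),interpolation=cv2.INTER_CUBIC))
E
```

```text
time: 11.3
ee_pos: [0.566, -0.1749, 0.1912]
eef_rot: [0.624, 0.782, -0.001, -0.001]
ft_force: [-0.3, 0.7, -0.3]
width: 0.0648
grip_force: 0.0
block 0.7 7668 [313.408 194.2  ]
block_ridge 0.83 7598 [316.928 194.52 ]
[ 0.56665604 -0.17305767  0.1919202 ] [ 9.74339671e-01  2.25081629e-01 -6.83120609e-04]
```

View pics/w7c.png

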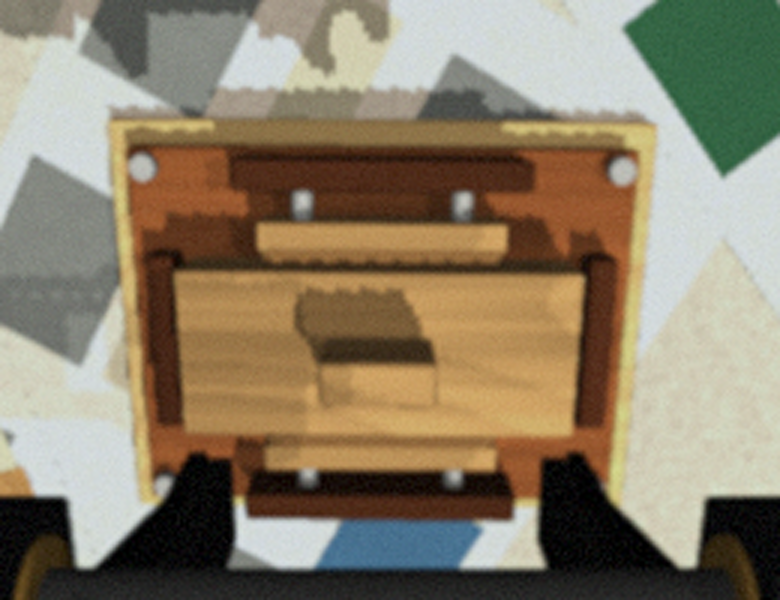

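```bash
python3 - <<'E'
from fit import *
c=dict(np.load('w7.npz')); p,q=tool();M=q.as_matrix()
def f(n,L,z):
    X=np.array([onz(c,u/3+190,v/3+80,z) for u,v in L]); T=(X-p)@M; print(n,X.mean(0).round(4),'tool',T[:,:2].round(4).tolist(),T.mean(0).round(4))
f('ridge',[(319,361),(436,361),(436,405),(322,405)],.088)
f('block',[(175,270),(585,270),(575,433),(188,435)],.054)
print(p)
E
```

```text
ridge [ 0.5659 -0.1841  0.088 ] tool [[-0.0029, -0.0227], [-0.003, 0.0159], [-0.0185, 0.0162], [-0.0184, -0.0221]] [-0.0107 -0.0032  0.1039]
block [ 0.5664 -0.1842  0.054 ] tool [[0.0212, -0.0769], [0.0207, 0.0714], [-0.0426, 0.0718], [-0.043, -0.0768]] [-0.011  -0.0026  0.1379]
[ 0.56665604 -0.17305767  0.1919202 ]
```

Scaled: 0.129 m is 25.8, 0.11 m is 22.

```bash
echo '[[[-2.2,-0.6,8,0,0.065],[-2.2,-0.6,16,0,0.065],[-2.2,-0.6,22,0,0.065],[-2.2,-0.6,25.8,0,0.065],[-2.2,-0.6,25.8,0,0.065],[-2.2,-0.6,25.8,0,0.03],[-2.2,-0.6,25.8,0,0.03],[-2.2,-0.6,25.8,0,0.03],[-2.2,-0.6,25.8,0,0.03],[-2.2,-0.6,25.8,0,0.03]]]' > rows.txt && python3 -m jog rows.txt 25; echo '[[[0,0,0,0,0.03],[0,0,0,0,0.03],[0,0,0,0,0.03]]]' > rows.txt && python3 -m jog rows.txt
```

```text
time: 12.45
ee_pos: [0.5654, -0.1866, 0.0643]
eef_rot: [0.624, 0.782, -0.0, -0.001]
ft_force: [-6.3, -0.2, 6.8]
width: 0.0396
grip_force: 25.0
time: 12.75
ee_pos: [0.5654, -0.1866, 0.0643]
eef_rot: [0.624, 0.782, -0.0, -0.001]
ft_force: [-6.3, 0.9, 7.0]
width: 0.04
grip_force: 25.0
```

```bash
cat > tilt.py <<'E'
from fit import *
from scipy.optimize import least_squares
C0=np.array([.566,-.1842,.022]); YAW=.228; Rz=R.from_euler('z',YAW).as_matrix()
def ref():
    c=r.camera('wrist'); g=cv2.cvtColor(c['img'],cv2.COLOR_RGB2GRAY)
    top=[proj(c,C0+Rz@np.array(v)) for v in([-.076,.033,.032],[.076,.033,.032],[.076,.004,.032],[.03,.01,.032],[-.03,.01,.032],[-.076,.004,.032])]
    m=np.zeros(g.shape,np.uint8); cv2.fillPoly(m,[np.int32(top)],255); m[245:]=0
    pts=cv2.goodFeaturesToTrack(g,60,.005,5,mask=m,blockSize=5)
    np.savez('ref.npz',g=g,pts=pts,X=np.array([Rz.T@(onz(c,*p[0],.054)-C0) for p in pts])); return c,len(pts),m,pts
def est():
    d=np.load('ref.npz'); c=r.camera('wrist'); g=cv2.cvtColor(c['img'],cv2.COLOR_RGB2GRAY)
    q,st,_=cv2.calcOpticalFlowPyrLK(d['g'],g,d['pts'],None,winSize=(17,17),maxLevel=3)
    bk,s2,_=cv2.calcOpticalFlowPyrLK(g,d['g'],q,None,winSize=(17,17),maxLevel=3)
    ok=(st[:,0]>0)&(s2[:,0]>0)&(np.linalg.norm(bk-d['pts'],axis=2)[:,0]<.5)
    X,u=d['X'][ok],q[ok,0]
    def f(a):
        Rx=Rz@R.from_euler('x',a[3]).as_matrix(); return np.concatenate([proj(c,C0+Rz@a[:3]+Rx@x)-w for x,w in zip(X,u)])
    o=least_squares(f,np.zeros(4),loss='soft_l1',f_scale=.5,x_scale=[.01,.01,.01,.1]); 
    s=r.read_state()
    print('n',ok.sum(),'blk xyz mm',(o.x[:3]*1e3).round(1),'tilt deg',np.degrees(o.x[3]).round(1),'rms',np.sqrt((o.fun**2).mean()).round(2),'ft',np.round(s['ft_force'],1),'ee',np.round(s['ee_pos'],4),'t',s['time'])
    return c
E
python3 - <<'E'
from tilt import *
c,n,m,pts=ref(); print(n); im=c['img'][:,:,::-1].copy()
for p in pts: cv2.circle(im,tuple(np.int32(p[0]).tolist()),2,(255,0,255),-1)
cv2.polylines(im,cv2.findContours(m,0,2)[0],True,(0,255,0),1)
cv2.imwrite('pics/ref.png',cv2.resize(im[60:300,130:490],(792,528)))
est()
E
```

```text
60
n 60 blk xyz mm [-0.  0.  0.] tilt deg 0.0 rms 0.05 ft [-5.1  0.2  6.8] ee [ 0.5654 -0.1866  0.0643] t 12.85
```

View pics/ref.png

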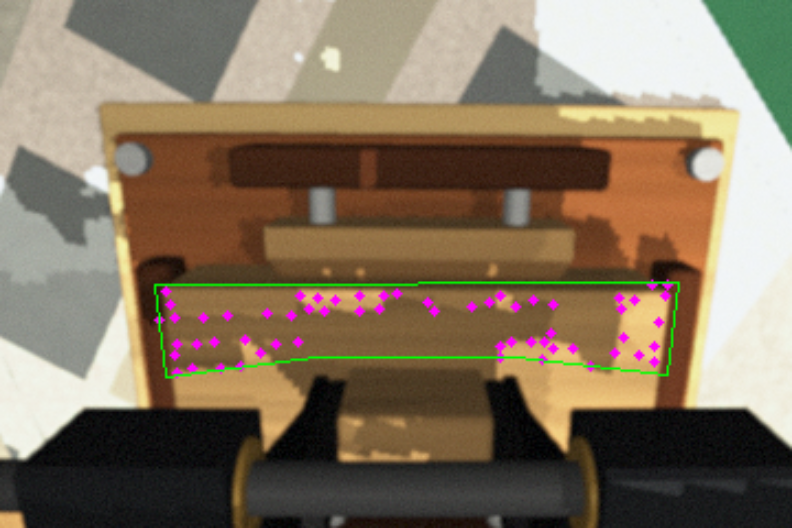

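Units first: shifts go in units of 5 mm and turns go in units of 0.25 rad. So 0.004 m is 0.8, 0.002 m is 0.4.

```bash
echo '[[[0.4,0,-0.2,0,0.03],[0.8,0,-0.2,0,0.03],[0.8,0,-0.2,0,0.03]]]' > rows.txt && python3 -m jog rows.txt; python3 -c "from tilt import *;est()"; echo '[[[0.4,0,0,0,0.03],[0.6,0,0,0,0.03],[0.6,0,0,0,0.03]]]' > rows.txt && python3 -m jog rows.txt; python3 -c "from tilt import *;save('tA',est())"
```

```text
time: 13.15
ee_pos: [0.5648, -0.1839, 0.0644]
eef_rot: [0.624, 0.782, -0.001, 0.001]
ft_force: [0.2, -7.7, -6.3]
width: 0.0399
grip_force: 25.0
n 45 blk xyz mm [ 0.1  3.  -0.2] tilt deg 0.5 rms 1.67 ft [-0.2 -6.1 -5.3] ee [ 0.5648 -0.1839  0.0644] t 13.2
time: 13.5
ee_pos: [0.5646, -0.1828, 0.065]
eef_rot: [0.624, 0.781, -0.001, 0.002]
ft_force: [1.5, -10.7, -4.6]
width: 0.0396
grip_force: 25.0
n 53 blk xyz mm [-0.2  5.7 -0.7] tilt deg 3.3 rms 0.85 ft [  1.3 -11.3  -4.2] ee [ 0.5646 -0.1828  0.065 ] t 13.55
```

```bash
python3 - <<'E'
s=open('tilt.py').read()
s=s.replace("""    def f(a):
        Rx=Rz@R.from_euler('x',a[3]).as_matrix(); return np.concatenate([proj(c,C0+Rz@a[:3]+Rx@x)-w for x,w in zip(X,u)])
    o=least_squares(f,np.zeros(4),loss='soft_l1',f_scale=.5,x_scale=[.01,.01,.01,.1]); 
    s=r.read_state()
""","""    s=r.read_state(); H=np.array([0,0,.053]); e=Rz.T@(np.array(s['ee_pos'])-E0)
    def pose(a):
        Q=R.from_euler('x',a[3]).as_matrix(); return Q,e+a[:3]+H-Q@H
    def f(a):
        Q,t=pose(a); return np.concatenate([np.tanh((proj(c,C0+Rz@(t+Q@x))-w)/2)*2 for x,w in zip(X,u)]+[a[:3]/.0005*2])
    o=min((least_squares(f,[0,0,0,k],x_scale=[.01,.01,.01,.1]) for k in(-.2,-.1,0,.1,.2)),key=lambda o:o.cost)
    Q,t=pose(o.x); slip=o.x[:3]*1e3; o.x[:3]=t; o.fun=o.fun[:-3]; print('slip',slip.round(1),'inl',(abs(o.fun)<1).mean().round(2),end=' ')
""").replace("YAW=.228;","YAW=.228; E0=np.array([.5654,-.1866,.0643]);")
open('tilt.py','w').write(s)
E
python3 -c "
from tilt import *
c=est(); d=np.load('ref.npz'); g=cv2.cvtColor(c['img'],cv2.COLOR_RGB2GRAY)
q,st,_=cv2.calcOpticalFlowPyrLK(d['g'],g,d['pts'],None,winSize=(17,17),maxLevel=3)
for x,a,b in list(zip(d['X'],d['pts'][:,0],q[:,0]))[::3]: print((x[:2]*1e3).round(),a.round(),(b-a).round(1))
"
```

```text
slip [-0.2  0.  -0.2] inl 0.82 n 53 blk xyz mm [-0.1  3.8  0.5] tilt deg -0.1 rms 0.76 ft [  2.5 -11.   -4.6] ee [ 0.5646 -0.1828  0.065 ] t 13.6
[72. 29.] [432. 194.] [-0.5  0.5]
[-34.  30.] [266. 194.] [1.4 0.5]
[-53.   8.] [239. 226.] [-0.1 -0.3]
[59. 29.] [411. 195.] [-1.4  0.6]
[-27.  25.] [277. 201.] [-0.1 -0.7]
[34. 15.] [371. 215.] [-1.6 -1.3]
[60. 25.] [412. 200.] [-2.2  0.6]
[73. 33.] [433. 189.] [-0.4  0.4]
[71.  9.] [427. 224.] [-0.3  0.6]
[-36.  15.] [265. 215.] [-1.3  0.3]
[39. 18.] [380. 211.] [-0.6 -1.4]
[-37.  24.] [262. 203.] [ 0.3 -0.7]
[-61.  15.] [227. 215.] [0.  0.2]
[ 3. 27.] [324. 197.] [-1.9  0.5]
[-42.  15.] [255. 216.] [-0.9 -0.8]
[-63.  23.] [222. 204.] [-1.3 -0.9]
[34. 28.] [372. 196.] [-0.1  0.3]
[61. 16.] [413. 213.] [-1.2  1.9]
[71. 21.] [429. 206.] [-0.5  0.7]
[37.  9.] [376. 223.] [-0.7 -1. ]
```

```bash
python3 - <<'E'
s=open('tilt.py').read()
s=s.replace("ok=(st","ok=(d['X'][:,0]>.0585)&(st").replace("proj(c,C0+Rz@(t+Q@x))-w)/2)*2","proj(c,C0+Rz@(t+Q@x))-w)[1:]/2)*2")
open('tilt.py','w').write(s)
E
python3 -c "
from tilt import *
print((np.load('ref.npz')['X'][:,0]>.0585).sum()); est()"
echo '[[[0.4,0,0,0,0.03],[0.8,0,0,0,0.03],[0.8,0,0,0,0.03]]]' > rows.txt && python3 -m jog rows.txt; python3 -c "from tilt import *;est()"
```

```text
12
slip [ 0. -0. -0.] inl 0.9 n 10 blk xyz mm [0.  2.1 0.7] tilt deg -1.9 rms 0.37 ft [  1.8 -11.1  -4.9] ee [ 0.5646 -0.1828  0.065 ] t 13.65
time: 13.95
ee_pos: [0.5642, -0.1805, 0.0662]
eef_rot: [0.625, 0.781, -0.001, 0.003]
ft_force: [0.7, -14.1, 3.6]
width: 0.0398
grip_force: 25.0
slip [ 0. -0. -0.] inl 0.9 n 10 blk xyz mm [0.2 0.  2.2] tilt deg -6.7 rms 0.42 ft [ -0.7 -13.4   3. ] ee [ 0.5642 -0.1805  0.0662] t 14.0
```

```bash
echo '[[[0.2,0,-0.2,0,0.03],[0.4,0,-0.4,0,0.03],[0.6,0,-0.6,0,0.03],[0.6,0,-0.6,0,0.03]]]' > rows.txt && python3 -m jog rows.txt; python3 -c "from tilt import *;est()"
```

```text
time: 14.4
ee_pos: [0.5632, -0.1765, 0.0683]
eef_rot: [0.624, 0.781, -0.001, 0.002]
ft_force: [1.5, -12.1, -3.1]
width: 0.0401
grip_force: 25.0
slip [ 0. -0. -0.] inl 1.0 n 7 blk xyz mm [ 0.1 -3.1  5.7] tilt deg -14.7 rms 0.36 ft [  1.6 -12.9  -2.6] ee [ 0.5632 -0.1765  0.0683] t 14.45
```

Scaled: -0.012 m is -2.4, -0.009 m is -1.8.

```bash
echo '[[[-0.6,0,-0.1,0,0.03],[-1.2,0,-0.2,0,0.03],[-1.8,0,-0.3,0,0.03],[-2.4,0,-0.4,0,0.03],[-2.4,0,-0.4,0,0.03]]]' > rows.txt && python3 -m jog rows.txt; python3 -c "from tilt import *;est()"
```

```text
time: 14.95
ee_pos: [0.5647, -0.1829, 0.0687]
eef_rot: [0.623, 0.782, 0.0, -0.002]
ft_force: [-5.9, 3.3, -4.3]
width: 0.0394
grip_force: 25.0
slip [ 0. -0. -0.] inl 1.0 n 9 blk xyz mm [ 0.1 -8.7  5.9] tilt deg -13.8 rms 0.45 ft [-5.5  2.8 -5.4] ee [ 0.5646 -0.1828  0.0687] t 15.0
```

```bash
python3 - <<'E'
from tilt import *
d=np.load('ref.npz'); c=est(); s=r.camera('side'); save('now',c); save('sidenow',s)
g=cv2.cvtColor(c['img'],cv2.COLOR_RGB2GRAY)
A=cv2.cvtColor(d['g'],cv2.COLOR_GRAY2BGR)[150:270,190:450]; B=c['img'][150:270,190:450,::-1]
S=s['img'][205:295,290:425,::-1]
T=np.hstack([cv2.resize(A,(400,185)),cv2.resize(B,(400,185))]); 
cv2.imwrite('pics/cmp.png',np.vstack([T,cv2.resize(S,(622,415),interpolation=cv2.INTER_CUBIC)[:, :] if 0 else cv2.copyMakeBorder(cv2.resize(S,(622,415),interpolation=cv2.INTER_CUBIC),0,0,0,178,cv2.BORDER_CONSTANT)]))
E
```

```text
slip [ 0. -0. -0.] inl 1.0 n 8 blk xyz mm [ 0.1 -8.3  5.8] tilt deg -13.4 rms 0.48 ft [-5.4  2.8 -5.6] ee [ 0.5646 -0.1827  0.0687] t 15.05
```

View pics/cmp.png

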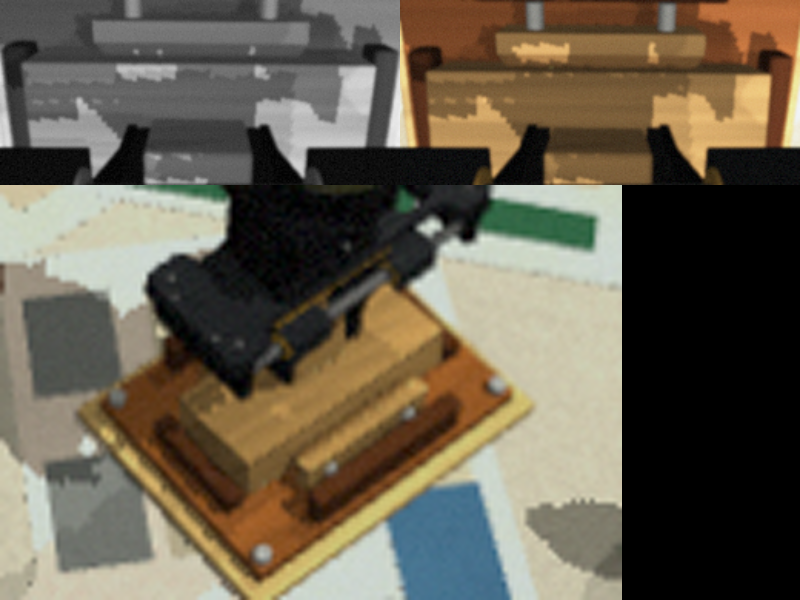

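```bash
echo '[[[-0.4,0,0,0,0.03],[-0.8,0,0,0,0.03],[-1.2,0,0,0,0.03],[-1.2,0,0,0,0.03]]]' > rows.txt && python3 -m jog rows.txt; python3 -c "from tilt import *;est()"
```

```text
time: 15.5
ee_pos: [0.5662, -0.186, 0.0691]
eef_rot: [0.622, 0.783, 0.001, -0.003]
ft_force: [-8.8, 10.4, 2.7]
width: 0.0396
grip_force: 25.0
slip [ 0. -0. -0.] inl 1.0 n 10 blk xyz mm [ 0.9 -6.1  5.1] tilt deg -7.0 rms 0.34 ft [-8.  11.1  2.6] ee [ 0.5662 -0.186   0.0691] t 15.55
```

```bash
echo '[[[-0.4,0,-0.2,0,0.03],[-0.8,0,-0.4,0,0.03],[-1,0,-0.5,0,0.03],[-1,0,-0.5,0,0.03]]]' > rows.txt && python3 -m jog rows.txt; python3 -c "from tilt import *;est()"
```

```text
time: 15.95
ee_pos: [0.5674, -0.1906, 0.0716]
eef_rot: [0.622, 0.783, 0.001, -0.003]
ft_force: [-9.3, 11.4, 3.7]
width: 0.0398
grip_force: 25.0
slip [-0.  0. -0.] inl 1.0 n 12 blk xyz mm [ 1.  -0.5  7.4] tilt deg 4.2 rms 0.27 ft [-8.2 12.2  3.8] ee [ 0.5674 -0.1906  0.0716] t 16.0
```

```bash
echo '[[[-0.3,0,-0.2,0,0.03],[-0.4,0,-0.4,0,0.03],[-0.4,0,-0.6,0,0.03]]]' > rows.txt && python3 -m jog rows.txt; python3 -c "from tilt import *;est()"
```

```text
time: 16.3
ee_pos: [0.5677, -0.1927, 0.0732]
eef_rot: [0.622, 0.783, 0.001, -0.003]
ft_force: [-1.7, 7.8, -14.8]
width: 0.0397
grip_force: 25.0
slip [-0.   0.1 -0. ] inl 0.88 n 8 blk xyz mm [0.9 1.7 9.5] tilt deg 8.9 rms 0.68 ft [ -0.9   9.1 -16.2] ee [ 0.5677 -0.1928  0.0732] t 16.35
```

Scaled: 0.001 m is 0.2, 0.01 m is 2.

```bash
echo '[[[0.4,0,0.2,0,0.03],[1,0,0.2,0,0.03],[1.6,0,0.2,0,0.03],[2,0,0.2,0,0.03],[2,0,0.2,0,0.03]]]' > rows.txt && python3 -m jog rows.txt; python3 -c "from tilt import *;est()"
```

```text
time: 16.85
ee_pos: [0.5664, -0.1875, 0.0738]
eef_rot: [0.623, 0.782, -0.0, 0.0]
ft_force: [2.6, -2.3, -16.9]
width: 0.0399
grip_force: 25.0
slip [-0.   0.1 -0. ] inl 1.0 n 9 blk xyz mm [ 0.8  5.6 10.1] tilt deg 7.3 rms 0.42 ft [  2.1  -2.4 -15.9] ee [ 0.5665 -0.1876  0.0739] t 16.9
```

```bash
echo '[[[0,0,0.3,0,0.03],[0.4,0,0.3,0,0.03],[0.8,0,0.3,0,0.03],[1,0,0.3,0,0.03],[1,0,0.3,0,0.03]]]' > rows.txt && python3 -m jog rows.txt; python3 -c "from tilt import *;est()"
```

```text
time: 17.4
ee_pos: [0.566, -0.1855, 0.074]
eef_rot: [0.624, 0.781, -0.001, 0.002]
ft_force: [1.5, -10.1, -4.5]
width: 0.0395
grip_force: 25.0
slip [-0.  0. -0.] inl 1.0 n 7 blk xyz mm [0.8 5.6 9.9] tilt deg 5.0 rms 0.25 ft [  1.1 -10.5  -3.5] ee [ 0.566  -0.1855  0.074 ] t 17.45
```

```bash
echo '[[[0.4,0,-0.1,0,0.03],[0.8,0,-0.2,0,0.03],[1,0,-0.3,0,0.03],[1,0,-0.3,0,0.03]]]' > rows.txt && python3 -m jog rows.txt; python3 -c "from tilt import *;est()"
```

```text
time: 17.85
ee_pos: [0.5651, -0.1815, 0.0761]
eef_rot: [0.624, 0.781, -0.001, 0.003]
ft_force: [0.3, -12.1, -0.3]
width: 0.0396
grip_force: 25.0
slip [ 0. -0. -0.] inl 0.9 n 10 blk xyz mm [ 0.8  3.3 11.8] tilt deg -1.9 rms 0.58 ft [ -0.6 -11.9   0.5] ee [ 0.565  -0.1815  0.0761] t 17.9
```

Scaled: 0.003 m is 0.6, -0.002 m is -0.4.

```bash
echo '[[[0.2,0,-0.2,0,0.03],[0.4,0,-0.3,0,0.03],[0.6,0,-0.4,0,0.03],[0.6,0,-0.4,0,0.03]]]' > rows.txt && python3 -m jog rows.txt; python3 -c "from tilt import *;est()"
```

```text
time: 18.3
ee_pos: [0.5643, -0.1782, 0.0777]
eef_rot: [0.624, 0.781, -0.001, 0.003]
ft_force: [1.3, -10.7, -1.9]
width: 0.0397
grip_force: 25.0
slip [ 0. -0. -0.] inl 1.0 n 7 blk xyz mm [ 0.8  0.6 14. ] tilt deg -8.4 rms 0.62 ft [ -0.1 -11.   -2.3] ee [ 0.5643 -0.1782  0.0777] t 18.35
```

Scaled: -0.014 m is -2.8, -0.012 m is -2.4.

```bash
echo '[[[-0.6,0,0,0,0.03],[-1.2,0,0,0,0.03],[-1.8,0,0,0,0.03],[-2.4,0,0,0,0.03],[-2.8,0,0,0,0.03],[-2.8,0,0,0,0.03]]]' > rows.txt && python3 -m jog rows.txt; python3 -c "from tilt import *;est()"
```

```text
time: 18.95
ee_pos: [0.5662, -0.1857, 0.0768]
eef_rot: [0.623, 0.782, 0.001, -0.002]
ft_force: [-8.0, 6.6, 5.9]
width: 0.0401
grip_force: 25.0
slip [ 0. -0. -0.] inl 0.78 n 9 blk xyz mm [ 1.  -4.3 12.8] tilt deg -5.4 rms 0.87 ft [-8.2  7.   6.4] ee [ 0.5662 -0.1857  0.0768] t 19.0
```

Scaled: -0.005 m is -1, -0.004 m is -0.8.

```bash
echo '[[[-0.4,0,-0.2,0,0.03],[-0.8,0,-0.4,0,0.03],[-1,0,-0.6,0,0.03],[-1,0,-0.6,0,0.03]]]' > rows.txt && python3 -m jog rows.txt; python3 -c "from tilt import *;est()"
```

```text
time: 19.4
ee_pos: [0.5671, -0.1892, 0.0789]
eef_rot: [0.623, 0.783, 0.002, -0.003]
ft_force: [-6.4, 10.0, -0.1]
width: 0.04
grip_force: 25.0
slip [ 0. -0. -0.] inl 1.0 n 6 blk xyz mm [ 1.1 -2.7 14.6] tilt deg 0.2 rms 0.34 ft [-6.   9.  -0.4] ee [ 0.5671 -0.1891  0.0789] t 19.45
```

```bash
echo '[[[-0.3,0,-0.2,0,0.03],[-0.6,0,-0.4,0,0.03],[-0.8,0,-0.6,0,0.03],[-0.8,0,-0.6,0,0.03]]]' > rows.txt && python3 -m jog rows.txt; python3 -c "from tilt import *;est()"
```

```text
time: 19.85
ee_pos: [0.5679, -0.193, 0.081]
eef_rot: [0.623, 0.783, 0.001, -0.003]
ft_force: [-2.9, 8.3, -9.2]
width: 0.04
grip_force: 25.0
slip [-0.  0. -0.] inl 0.8 n 5 blk xyz mm [ 0.9 -0.6 17.1] tilt deg 6.7 rms 0.59 ft [-4.1  8.8 -9.1] ee [ 0.5679 -0.193   0.081 ] t 19.9
```

```bash
echo '[[[0.6,0,0.1,0,0.03],[1.2,0,0.1,0,0.03],[1.8,0,0.1,0,0.03],[2.4,0,0.1,0,0.03],[2.8,0,0.1,0,0.03],[2.8,0,0.1,0,0.03]]]' > rows.txt && python3 -m jog rows.txt; python3 -c "from tilt import *;est()"
```

```text
time: 20.5
ee_pos: [0.566, -0.1853, 0.0823]
eef_rot: [0.624, 0.782, -0.001, 0.002]
ft_force: [2.3, -7.0, -9.4]
width: 0.0398
grip_force: 25.0
slip [ 0. -0.  0.] inl 1.0 n 6 blk xyz mm [ 0.9  5.4 18.2] tilt deg 4.6 rms 0.37 ft [ 2.1 -6.7 -9.8] ee [ 0.566  -0.1853  0.0823] t 20.55
```

Scaled: 0.005 m is 1, 0.004 m is 0.8.

```bash
echo '[[[0.4,0,-0.1,0,0.03],[0.8,0,-0.2,0,0.03],[1,0,-0.3,0,0.03],[1,0,-0.3,0,0.03]]]' > rows.txt && python3 -m jog rows.txt; python3 -c "from tilt import *;est()"
```

```text
time: 20.95
ee_pos: [0.5651, -0.1814, 0.0845]
eef_rot: [0.624, 0.781, -0.001, 0.002]
ft_force: [0.8, -7.9, -3.9]
width: 0.0398
grip_force: 25.0
slip [-0.  0.  0.] inl 1.0 n 4 blk xyz mm [ 0.9  1.6 20.3] tilt deg -3.8 rms 0.2 ft [ 0.5 -7.5 -4.2] ee [ 0.5651 -0.1815  0.0845] t 21.0
```

```bash
echo '[[[0.2,0,-0.2,0,0.03],[0.4,0,-0.4,0,0.03],[0.4,0,-0.4,0,0.03]]]' > rows.txt && python3 -m jog rows.txt; python3 -c "from tilt import *;est()"
```

```text
time: 21.3
ee_pos: [0.565, -0.178, 0.0867]
eef_rot: [0.624, 0.782, 0.0, 0.002]
ft_force: [0.3, -4.9, 0.1]
width: 0.0396
grip_force: 25.0
slip [-0. -0.  0.] inl 1.0 n 4 blk xyz mm [ 1.5 -6.5 24.4] tilt deg -16.4 rms 0.22 ft [-0.2 -6.1  1.1] ee [ 0.565  -0.178   0.0865] t 21.35
```

Scaled: -0.006 m is -1.2, -0.003 m is -0.6.

```bash
echo '[[[-0.6,0,-0.2,0,0.03],[-1.2,0,-0.4,0,0.03],[-1.2,0,-0.4,0,0.03]]]' > rows.txt && python3 -m jog rows.txt; python3 -c "from tilt import *;save('n2',est())"
```

```text
time: 21.65
ee_pos: [0.5654, -0.1822, 0.0871]
eef_rot: [0.623, 0.782, 0.0, -0.0]
ft_force: [0.5, 0.1, -2.3]
width: 0.04
grip_force: 25.0
slip [-0. -0.  0.] inl 1.0 n 4 blk xyz mm [  0.9 -10.1  24.7] tilt deg -15.9 rms 0.23 ft [ 0.4 -0.1 -2.6] ee [ 0.5653 -0.182   0.0869] t 21.7
```

```bash
cat > edge.py <<'E'
from tilt import *
from scipy.ndimage import map_coordinates, gaussian_filter
def lineset(y): # block edges (block frame)
    L=lambda a,b,n=40:np.linspace(a,b,n)
    return dict(top=L([-.075,y*.032,.032],[.075,y*.032,.032]),bot=L([-.075,y*.032,0],[.075,y*.032,0]))
def score(c,pts,Q,t,img):
    u=np.array([proj(c,C0+Rz@(t+Q@x)) for x in pts]); d=np.gradient(u,axis=0); n=np.stack([-d[:,1],d[:,0]],1); n/=np.linalg.norm(n,axis=1)[:,None]
    f=lambda k:map_coordinates(img,(u+k*n)[:,::-1].T,order=1)
    g=(f(1.2)-f(-1.2)); return np.median(g), np.abs(np.mean(g))
def run():
    s=r.read_state(); H=np.array([0,0,.053]); e=Rz.T@(np.array(s['ee_pos'])-E0)
    W=r.camera('wrist'); S=r.camera('side'); out=[]
    gi=[gaussian_filter(cv2.cvtColor(c['img'],cv2.COLOR_RGB2GRAY).astype(float),.6) for c in(W,S)]
    x0=np.linspace(.045,.074,25); x1=-x0; yy=np.linspace(0,.031,25)
    for a in np.radians(np.arange(-20,21,1.)):
        Q=R.from_euler('x',a).as_matrix(); t=e+H-Q@H
        P=lambda xs,y,z:np.array([[x,y,z] for x in xs])
        w=[score(W,P(x0,.032,.032),Q,t,gi[0])[1],score(W,P(x1,.032,.032),Q,t,gi[0])[1]]
        S_=[]
        for z in(0,.032):
            b=0
            for sh in(-1.5,-1,-.5,0,.5,1,1.5): 
                pass
            S_.append(score(S,P(np.linspace(-.07,.07,40),-.032,z),Q,t,gi[1])[1])
        S_.append(score(S,np.array([[-.075,y,.032] for y in np.linspace(-.03,.03,30)]),Q,t,gi[1])[1])
        S_.append(score(S,np.array([[-.075,y,0] for y in np.linspace(-.03,.0,30)]),Q,t,gi[1])[1])
        out.append([np.degrees(a)]+w+S_)
    o=np.array(out); print('deg wristR wristL side:botY topY endtop endbot sum'); n=o[:,1:]/o[:,1:].max(0)
    for k,row in zip(o[:,0],n): print(int(round(k)),row.round(2),row[2:].sum().round(2))
run() if __name__=='__main__' else 0
E
python3 edge.py
```

```text
deg wristR wristL side:botY topY endtop endbot sum
-20 [0.85 0.31 0.31 0.56 0.91 0.89] 2.66
-19 [0.98 0.6  0.31 0.63 0.92 0.92] 2.79
-18 [1.   0.85 0.31 0.7  0.93 0.95] 2.89
-17 [0.87 1.   0.31 0.77 0.94 0.98] 2.99
-16 [0.66 0.97 0.28 0.82 0.95 1.  ] 3.05
-15 [0.43 0.83 0.26 0.87 0.96 1.  ] 3.1
-14 [0.19 0.62 0.24 0.91 0.97 1.  ] 3.12
-13 [0.08 0.39 0.21 0.95 0.97 0.98] 3.11
-12 [0.04 0.24 0.19 0.97 0.98 0.96] 3.1
-11 [0.08 0.11 0.14 0.99 0.98 0.94] 3.06
-10 [0.11 0.09 0.11 1.   0.99 0.91] 3.01
-9 [0.12 0.08 0.06 1.   0.99 0.89] 2.95
-8 [0.13 0.08 0.02 1.   1.   0.86] 2.87
-7 [0.13 0.08 0.02 0.99 1.   0.83] 2.84
-6 [0.12 0.06 0.05 0.97 1.   0.8 ] 2.82
-5 [0.1  0.04 0.07 0.94 1.   0.78] 2.79
-4 [0.09 0.02 0.09 0.9  1.   0.77] 2.77
-3 [0.07 0.01 0.1  0.86 1.   0.77] 2.73
-2 [0.06 0.01 0.1  0.8  0.99 0.77] 2.67
-1 [0.06 0.03 0.09 0.74 0.99 0.78] 2.6
0 [0.05 0.04 0.09 0.67 0.99 0.78] 2.52
1 [0.05 0.05 0.08 0.6  0.98 0.79] 2.45
2 [0.04 0.06 0.08 0.53 0.97 0.79] 2.37
3 [0.04 0.07 0.08 0.46 0.96 0.8 ] 2.3
4 [0.04 0.07 0.11 0.38 0.95 0.8 ] 2.24
5 [0.04 0.07 0.16 0.29 0.94 0.8 ] 2.2
6 [0.03 0.07 0.26 0.21 0.93 0.8 ] 2.2
7 [0.02 0.07 0.39 0.12 0.92 0.8 ] 2.22
8 [0.01 0.07 0.54 0.03 0.91 0.8 ] 2.28
9 [0.   0.07 0.7  0.04 0.9  0.8 ] 2.44
10 [0.   0.07 0.84 0.1  0.88 0.8 ] 2.62
11 [0.01 0.06 0.95 0.16 0.87 0.79] 2.77
12 [0.01 0.06 1.   0.21 0.85 0.79] 2.85
13 [0.02 0.05 0.99 0.26 0.84 0.77] 2.86
14 [0.02 0.05 0.91 0.3  0.82 0.75] 2.78
15 [0.02 0.05 0.77 0.33 0.81 0.72] 2.62
16 [0.03 0.05 0.58 0.35 0.79 0.68] 2.4
17 [0.03 0.05 0.38 0.35 0.77 0.64] 2.14
18 [0.03 0.05 0.19 0.35 0.75 0.6 ] 1.9
19 [0.03 0.05 0.04 0.34 0.74 0.57] 1.69
20 [0.03 0.05 0.06 0.33 0.72 0.53] 1.64
```

Scaled: -0.008 m is -1.6, -0.013 m is -2.6.

```bash
echo '[[[0,0,-0.8,0,0.03],[0,0,-1.6,0,0.03],[0,0,-2.4,0,0.03],[0,0,-2.6,0,0.03],[0,0,-2.6,0,0.03]]]' > rows.txt && python3 -m jog rows.txt; python3 -c "from tilt import *;est()"; python3 edge.py | awk 'NR==1|| ($1<=-2 && $1>=-20)'
```

```text
time: 22.3
ee_pos: [0.5654, -0.1822, 0.1003]
eef_rot: [0.623, 0.782, 0.0, 0.0]
ft_force: [0.5, -0.5, -2.6]
width: 0.0395
grip_force: 25.0
slip [-0. -0.  0.] inl 1.0 n 2 blk xyz mm [  0.9 -10.4  37.8] tilt deg -16.1 rms 0.04 ft [ 0.1 -0.2 -2.8] ee [ 0.5653 -0.1822  0.1001] t 22.35
deg wristR wristL side:botY topY endtop endbot sum
-20 [0.89 0.37 0.11 0.5  0.88 0.97] 2.46
-19 [1.   0.66 0.21 0.58 0.89 0.98] 2.66
-18 [0.99 0.89 0.31 0.65 0.9  0.98] 2.85
-17 [0.84 1.   0.43 0.71 0.91 0.99] 3.04
-16 [0.6  0.93 0.53 0.77 0.92 0.99] 3.2
-15 [0.38 0.77 0.61 0.82 0.93 0.98] 3.34
-14 [0.14 0.56 0.67 0.87 0.94 0.96] 3.45
-13 [0.   0.33 0.72 0.92 0.95 0.94] 3.53
-12 [0.13 0.21 0.76 0.95 0.95 0.92] 3.58
-11 [0.18 0.11 0.77 0.98 0.96 0.89] 3.59
-10 [0.21 0.1  0.75 0.99 0.96 0.87] 3.58
-9 [0.21 0.08 0.69 1.   0.97 0.86] 3.53
-8 [0.2  0.09 0.63 0.99 0.98 0.86] 3.47
-7 [0.17 0.1  0.56 0.98 0.99 0.87] 3.4
-6 [0.12 0.11 0.49 0.95 0.99 0.9 ] 3.33
-5 [0.08 0.1  0.41 0.91 1.   0.93] 3.25
-4 [0.04 0.08 0.34 0.87 1.   0.96] 3.16
-3 [0.   0.07 0.27 0.83 1.   0.98] 3.07
-2 [0.02 0.07 0.22 0.77 1.   1.  ] 2.99
```

Scaled: 0.016 m is 3.2, 0.008 m is 1.6.

```bash
echo '[[[1.6,0,0,0,0.03],[3.2,0,0,0,0.03],[3.2,0,0.6,0,0.03],[3.2,0,1,0,0.03],[3.2,0,1.4,0,0.03],[3.2,0,1.4,0,0.03]]]' > rows.txt && python3 -m jog rows.txt; echo '[[[0,0,0.2,0,0.03],[0,0,0.4,0,0.03],[0,0,0.4,0,0.03]]]' > rows.txt && python3 -m jog rows.txt;python3 -c "from tilt import *;est()"
```

```text
time: 23.05
ee_pos: [0.5623, -0.1678, 0.0941]
eef_rot: [0.624, 0.782, 0.0, 0.001]
ft_force: [-1.3, -1.5, 7.1]
width: 0.0397
grip_force: 25.0
time: 23.35
ee_pos: [0.5627, -0.1692, 0.093]
eef_rot: [0.624, 0.781, 0.0, 0.002]
ft_force: [-2.7, -3.6, 13.4]
width: 0.0397
grip_force: 25.0
slip [ 0. -0. -0.] inl 0.67 n 3 blk xyz mm [ 1.3  7.1 29.8] tilt deg -11.4 rms 1.05 ft [-2.4 -3.9 12.8] ee [ 0.5627 -0.1692  0.093 ] t 23.4
```

```bash
echo '[[[0,0,0.2,0,0.03],[0,0,0.4,0,0.03],[0,0,0.4,0,0.03],[0,0,0.6,0,0.03],[0,0,0.6,0,0.03]]]' > rows.txt && python3 -m jog rows.txt;python3 edge.py | awk 'NR==1|| ($1<=6 && $1>=-17)'
```

```text
time: 23.9
ee_pos: [0.5632, -0.1712, 0.0911]
eef_rot: [0.624, 0.781, -0.0, 0.004]
ft_force: [-2.9, -8.8, 18.7]
width: 0.0397
grip_force: 25.0
deg wristR wristL side:botY topY endtop endbot sum
-17 [0.81 0.52 0.29 0.79 0.85 0.81] 2.74
-16 [0.96 0.75 0.29 0.83 0.86 0.84] 2.82
-15 [1.   0.91 0.28 0.87 0.88 0.88] 2.91
-14 [0.93 1.   0.28 0.9  0.9  0.91] 2.99
-13 [0.76 0.99 0.29 0.93 0.91 0.93] 3.07
-12 [0.56 0.88 0.29 0.96 0.93 0.96] 3.13
-11 [0.33 0.72 0.28 0.98 0.95 0.98] 3.19
-10 [0.18 0.51 0.28 0.99 0.97 0.99] 3.23
-9 [0.05 0.35 0.28 1.   0.98 1.  ] 3.26
-8 [0.01 0.18 0.28 1.   0.99 1.  ] 3.26
-7 [0.04 0.1  0.27 1.   0.99 1.  ] 3.25
-6 [0.06 0.02 0.26 0.99 1.   0.98] 3.22
-5 [0.06 0.01 0.24 0.97 1.   0.96] 3.17
-4 [0.08 0.01 0.22 0.95 1.   0.94] 3.11
-3 [0.09 0.01 0.19 0.93 0.99 0.92] 3.03
-2 [0.11 0.01 0.17 0.9  0.97 0.9 ] 2.94
-1 [0.14 0.02 0.15 0.86 0.96 0.89] 2.86
0 [0.17 0.03 0.13 0.82 0.94 0.87] 2.77
1 [0.19 0.04 0.11 0.77 0.93 0.85] 2.67
2 [0.23 0.04 0.1  0.72 0.9  0.85] 2.58
3 [0.26 0.03 0.1  0.66 0.88 0.85] 2.49
4 [0.29 0.   0.1  0.6  0.87 0.85] 2.42
5 [0.31 0.01 0.13 0.54 0.85 0.85] 2.37
6 [0.33 0.03 0.19 0.48 0.83 0.85] 2.35
```

Scaled: -0.007 m is -1.4, -0.006 m is -1.2.

```bash
echo '[[[-0.4,0,0,0,0.03],[-0.8,0,0,0,0.03],[-1.2,0,0,0,0.03],[-1.4,0,0,0,0.03]]]' > rows.txt && python3 -m jog rows.txt;python3 edge.py | awk 'NR==1|| ($1<=6 && $1>=-17)' | cut -c1-18
```

```text
time: 24.4
ee_pos: [0.5639, -0.1747, 0.0892]
eef_rot: [0.624, 0.782, 0.0, 0.001]
ft_force: [-1.8, -0.8, 6.6]
width: 0.0398
grip_force: 25.0
deg wristR wristL 
-17 [0.38 0.18 0.1
-16 [0.59 0.31 0.1
-15 [0.77 0.49 0.2
-14 [0.93 0.67 0.2
-13 [1.   0.85 0.2
-12 [0.94 0.97 0.2
-11 [0.82 1.   0.2
-10 [0.61 0.92 0.2
-9 [0.41 0.77 0.24
-8 [0.21 0.58 0.22
-7 [0.11 0.39 0.2 
-6 [0.01 0.21 0.19
-5 [0.   0.11 0.17
-4 [0.01 0.03 0.16
-3 [0.01 0.01 0.14
-2 [0.   0.01 0.13
-1 [0.   0.02 0.12
0 [0.   0.01 0.11 
1 [0.   0.   0.1  
2 [0.01 0.   0.1  
3 [0.02 0.01 0.1  
4 [0.04 0.01 0.1  
5 [0.05 0.01 0.12 
6 [0.06 0.01 0.17
```

```bash
echo '[[[0,0,-0.8,0,0.03],[2,0,-0.8,0,0.03],[2.4,0,-0.4,0,0.03],[2.4,0,0.2,0,0.03],[2,0,0.4,0,0.03],[1.4,0,0.5,0,0.03],[0.8,0,0.6,0,0.03],[0.2,0,0.6,0,0.03],[0.2,0,0.6,0,0.03]]]' > rows.txt && python3 -m jog rows.txt;python3 edge.py | awk 'NR==1|| ($1<=6 && $1>=-17)' | cut -c1-18
```

```text
time: 25.4
ee_pos: [0.5633, -0.1725, 0.0851]
eef_rot: [0.623, 0.782, 0.0, 0.0]
ft_force: [-0.5, 0.3, 3.1]
width: 0.0402
grip_force: 25.0
deg wristR wristL 
-17 [0.05 0.06 0.0
-16 [0.05 0.04 0.0
-15 [0.07 0.01 0.1
-14 [0.14 0.01 0.1
-13 [0.21 0.08 0.1
-12 [0.36 0.15 0.1
-11 [0.52 0.3  0.1
-10 [0.71 0.47 0.0
-9 [0.87 0.68 0.08
-8 [0.98 0.86 0.06
-7 [1.   0.98 0.05
-6 [0.96 1.   0.03
-5 [0.83 0.96 0.02
-4 [0.68 0.85 0.01
-3 [0.48 0.69 0.01
-2 [0.32 0.53 0.01
-1 [0.17 0.38 0.02
0 [0.02 0.29 0.03 
1 [0.03 0.19 0.05 
2 [0.07 0.11 0.07 
3 [0.11 0.07 0.1  
4 [0.12 0.04 0.12 
5 [0.12 0.01 0.14 
6 [0.12 0.01 0.15
```

Scaled: -0.02 m is -4, -0.018 m is -3.6.

```bash
echo '[[[0,0,-1.2,0,0.03],[0,0,-2.4,0,0.03],[0,0,-3.6,0,0.03],[-1.4,0,-4,0,0.03],[-2.7,0,-4,0,0.03],[-2.7,0,-4,0,0.03]]]' > rows.txt && python3 -m jog rows.txt
cat > pose.py <<'E'
from edge import *
s=r.read_state(); e=Rz.T@(np.array(s['ee_pos'])-E0); H=np.array([0,0,.053])
W=r.camera('wrist'); S=r.camera('side'); save('pw',W); save('ps',S)
gi=[gaussian_filter(cv2.cvtColor(c['img'],cv2.COLOR_RGB2GRAY).astype(float),.8) for c in(W,S)]
P=lambda xs,y,z:np.array([[x,y,z] for x in xs]); x0=np.linspace(.045,.074,20)
sets=[(0,P(x0,.032,.032)),(0,P(-x0,.032,.032)),(1,P(np.linspace(-.07,.07,30),-.032,0)),(1,P(np.linspace(-.07,.0,30),-.032,.032)),(1,P(np.linspace(.04,.072,20),-.032,.032)),(1,np.array([[-.075,-.032,z] for z in np.linspace(.004,.028,12)])),(1,np.array([[-.075,y,0] for y in np.linspace(-.03,.03,20)])),(1,np.array([[.075,-.032,z] for z in np.linspace(.004,.028,12)]))]
def val(a,dy,dz):
    Q=R.from_euler('x',a).as_matrix(); t=e+H-Q@H+[0,dy,dz]
    return [score((W,S)[k],p,Q,t,gi[k])[1] for k,p in sets]
G=[(a,dy,dz) for a in np.radians(np.arange(-14,9,2)) for dy in np.arange(-.004,.0041,.002) for dz in np.arange(-.004,.0101,.002)]
V=np.array([val(*g) for g in G]); N=V/V.max(0); sc=N.sum(1)
for i in np.argsort(-sc)[:8]: print(np.degrees(G[i][0]).round(),np.round(np.array(G[i][1:])*1e3,1),sc[i].round(2),N[i].round(2))
print(e,s['ft_force'])
E
python3 pose.py
```

```text
time: 26.1
ee_pos: [0.5659, -0.1873, 0.105]
eef_rot: [0.624, 0.782, -0.0, 0.0]
ft_force: [0.6, -0.6, -2.5]
width: 0.0399
grip_force: 25.0
8.0 [-2.  2.] 4.89 [0.58 0.85 0.05 0.98 0.85 0.64 0.12 0.81]
8.0 [ 0. -4.] 4.85 [0.16 0.34 0.07 0.98 1.   0.76 0.55 0.97]
6.0 [-2.  2.] 4.84 [0.74 0.92 0.03 0.99 0.82 0.58 0.09 0.67]
8.0 [-2.  4.] 4.73 [0.84 0.85 0.04 0.92 0.79 0.53 0.01 0.74]
4.0 [ 2. -4.] 4.66 [0.1  0.36 0.04 0.95 0.95 0.71 0.55 1.  ]
6.0 [ 0. -4.] 4.65 [0.18 0.27 0.02 0.97 0.94 0.73 0.55 0.97]
4.0 [-2.  0.] 4.64 [0.64 0.95 0.06 0.92 0.75 0.53 0.28 0.51]
4.0 [-2.  2.] 4.64 [0.89 0.9  0.03 0.99 0.78 0.48 0.11 0.46]
[ 0.00029132 -0.00075099  0.04068865] [ 0.60143563 -0.5825155  -2.46696191]
```

```bash
python3 edge.py | awk 'NR==1|| ($1<=12 && $1>=-14)'
python3 - <<'E'
from fit import *
for n in('side','top','wrist'):
    c=r.camera(n); d=r.regions_of(n,'block')
    for k in d[:1]:
        m=k['pixels'].astype(np.uint8); print(n,k['p'],m.sum())
        np.savez(f'm_{n}.npz',m=m,**{a:np.array(b) for a,b in c.items()})
        cs=max(cv2.findContours(m,0,2)[0],key=cv2.contourArea); print(cv2.approxPolyDP(cs,2,True)[:,0].tolist())
E
```

```text
deg wristR wristL side:botY topY endtop endbot sum
-14 [0.08 0.01 0.29 0.98 0.73 0.46] 2.45
-13 [0.18 0.07 0.23 0.98 0.73 0.38] 2.32
-12 [0.37 0.14 0.18 0.97 0.74 0.3 ] 2.19
-11 [0.54 0.28 0.12 0.98 0.75 0.23] 2.07
-10 [0.75 0.46 0.06 0.98 0.77 0.15] 1.96
-9 [0.9  0.66 0.01 0.98 0.79 0.08] 1.86
-8 [1.   0.83 0.04 0.99 0.8  0.02] 1.85
-7 [1.   0.96 0.09 0.99 0.81 0.03] 1.92
-6 [0.95 1.   0.12 0.99 0.82 0.08] 2.02
-5 [0.81 0.96 0.14 1.   0.84 0.12] 2.1
-4 [0.64 0.86 0.15 1.   0.86 0.17] 2.17
-3 [0.42 0.72 0.15 1.   0.87 0.21] 2.23
-2 [0.26 0.58 0.13 1.   0.89 0.25] 2.27
-1 [0.1  0.42 0.1  0.99 0.9  0.3 ] 2.3
0 [0.06 0.31 0.07 0.99 0.91 0.35] 2.33
1 [0.12 0.21 0.04 0.99 0.93 0.4 ] 2.36
2 [0.18 0.09 0.   0.99 0.95 0.45] 2.39
3 [0.22 0.01 0.03 0.98 0.96 0.5 ] 2.47
4 [0.23 0.06 0.06 0.98 0.97 0.55] 2.55
5 [0.23 0.12 0.08 0.96 0.98 0.6 ] 2.63
6 [0.23 0.18 0.1  0.94 0.99 0.65] 2.68
7 [0.22 0.21 0.1  0.91 1.   0.71] 2.72
8 [0.22 0.23 0.08 0.88 1.   0.77] 2.73
9 [0.22 0.24 0.04 0.85 1.   0.82] 2.71
10 [0.21 0.26 0.04 0.81 1.   0.88] 2.74
11 [0.2  0.26 0.16 0.77 1.   0.93] 2.86
12 [0.2  0.27 0.32 0.72 0.99 0.97] 3.0
side 0.7 2155
[[312, 253], [347, 290], [391, 258], [399, 249], [383, 235], [341, 263], [327, 246], [328, 240], [333, 236], [331, 235], [316, 253]]
top 0.34 665
[[358, 174], [338, 179], [345, 207], [356, 191], [354, 181], [359, 177]]
wrist 0.65 17666
[[199, 193], [210, 244], [246, 244], [252, 262], [266, 245], [274, 229], [286, 231], [288, 236], [283, 257], [285, 268], [353, 267], [350, 232], [359, 229], [366, 232], [372, 247], [387, 262], [390, 244], [427, 242], [437, 192], [421, 174], [214, 175]]
```

Scaled: 0.65 rad is 2.6.

```bash
echo '[[[0,0,0,0.56,0.03],[0,0,0,1.12,0.03],[0,0,0,1.68,0.03],[0,0,0,2.24,0.03],[0,0,0,2.6,0.03],[0,0,0,2.6,0.03]]]' > rows.txt && python3 -m jog rows.txt; echo '[[[0,0,0.6,0,0.03],[0,0,1.2,0,0.03],[0,0,1.8,0,0.03],[0,0,2.2,0,0.03],[0,0,2.2,0,0.03]]]' > rows.txt && python3 -m jog rows.txt; echo '[[[0,0,0.4,0,0.03],[0,0,0.6,0,0.03],[0,0,0.6,0,0.03]]]' > rows.txt && python3 -m jog rows.txt
```

```text
time: 27.2
ee_pos: [0.5661, -0.1855, 0.1049]
eef_rot: [0.841, 0.542, -0.0, -0.0]
ft_force: [-0.4, -0.6, -2.3]
width: 0.0397
grip_force: 25.0
time: 27.7
ee_pos: [0.5658, -0.1857, 0.0936]
eef_rot: [0.84, 0.542, -0.0, -0.0]
ft_force: [0.3, 0.3, -1.9]
width: 0.0398
grip_force: 25.0
time: 28.0
ee_pos: [0.5664, -0.185, 0.0921]
eef_rot: [0.84, 0.542, 0.001, -0.001]
ft_force: [-5.5, 4.8, 11.4]
width: 0.0399
grip_force: 25.0
```

```bash
echo '[[[0,0,0.2,0,0.03],[0,0,0.2,0,0.03]]]' > rows.txt && python3 -m jog rows.txt; echo '[[[0,0,0.2,0,0.03],[0,0,0.2,0,0.03]]]' > rows.txt && python3 -m jog rows.txt;echo '[[[0,0,0.2,0,0.03],[0,0,0.2,0,0.03]]]' > rows.txt && python3 -m jog rows.txt
```

```text
time: 28.2
ee_pos: [0.5665, -0.1844, 0.0914]
eef_rot: [0.84, 0.543, 0.001, -0.001]
ft_force: [-7.4, 7.0, 15.2]
width: 0.0399
grip_force: 25.0
time: 28.4
ee_pos: [0.5668, -0.1839, 0.0906]
eef_rot: [0.84, 0.543, 0.001, -0.001]
ft_force: [-7.7, 9.0, 15.6]
width: 0.0399
grip_force: 25.0
time: 28.6
ee_pos: [0.5671, -0.1835, 0.0898]
eef_rot: [0.84, 0.543, 0.002, -0.001]
ft_force: [-7.2, 10.4, 17.8]
width: 0.0402
grip_force: 25.0
```

```bash
echo '[[[0,0,0.2,0,0.03],[0,0,0.2,0,0.03]]]' > rows.txt && python3 -m jog rows.txt; echo '[[[0,0,0.2,0,0.03],[0,0,0.2,0,0.03]]]' > rows.txt && python3 -m jog rows.txt;echo '[[[0,0,0.2,0,0.03],[0,0,0.2,0,0.03]]]' > rows.txt && python3 -m jog rows.txt
```

```text
time: 28.8
ee_pos: [0.5675, -0.1832, 0.0889]
eef_rot: [0.84, 0.543, 0.002, -0.001]
ft_force: [-5.7, 11.4, 19.7]
width: 0.04
grip_force: 25.0
time: 29.0
ee_pos: [0.5677, -0.1826, 0.0881]
eef_rot: [0.84, 0.543, 0.002, -0.001]
ft_force: [-7.8, 12.4, 20.3]
width: 0.0396
grip_force: 25.0
time: 29.2
ee_pos: [0.5682, -0.1826, 0.0874]
eef_rot: [0.84, 0.543, 0.003, -0.001]
ft_force: [-5.5, 12.7, 21.9]
width: 0.0396
grip_force: 25.0
```

```bash
cat > wp.py <<'E'
from edge import *
M0=R.from_quat([.624,.782,0,0]).as_matrix()
c=r.camera('wrist'); p,q=tool(); M=q.as_matrix()
RB=M@M0.T@Rz; CB=p+M@M0.T@(C0-E0); H=np.array([0,0,.053])
P=lambda xs,y,z:np.array([[x,y,z] for x in xs]); x0=np.linspace(.045,.074,20); rx=np.linspace(-.016,.016,20); yy=np.linspace(.006,.031,15)
sets=[P(x0,.032,.032),P(-x0,.032,.032),P(rx,.008,.066),P(rx,-.008,.066),np.array([[.075,y,.032] for y in yy]),np.array([[-.075,y,.032] for y in yy])]
def proj_(X): return np.array([proj(c,CB+RB@x) for x in X])
def sgn(img,pts,Q,t):
    u=proj_((Q@pts.T).T+t); d=np.gradient(u,axis=0); n=np.stack([-d[:,1],d[:,0]],1); n/=np.linalg.norm(n,axis=1)[:,None]
    f=lambda k:map_coordinates(img,(u+k*n)[:,::-1].T,order=1); return abs(np.mean(f(1)-f(-1)))
def solve(img,name):
    img=gaussian_filter(img.astype(float),.8)
    def val(a,dy,dz):
        Q=R.from_euler('x',a).as_matrix(); t=H-Q@H+[0,dy,dz]; return [sgn(img,s,Q,t) for s in sets]
    G=[(a,dy,dz) for a in np.radians(np.arange(-12,12.1,1.5)) for dy in np.arange(-.004,.0041,.001) for dz in np.arange(-.003,.0101,.0015)]
    V=np.array([val(*g) for g in G]); N=V/V.max(0); sc=N.sum(1); print(name)
    for i in np.argsort(-sc)[:5]: print(np.degrees(G[i][0]).round(1),np.round(np.array(G[i][1:])*1e3,1),sc[i].round(2),N[i].round(2))
solve(np.load('ref.npz')['g'],'ref'); solve(cv2.cvtColor(c['img'],cv2.COLOR_RGB2GRAY),'now')
E
python3 wp.py
```

```text
ref
-9.0 [2. 0.] 3.64 [0.71 0.75 0.   0.88 0.81 0.49]
-10.5 [3.  1.5] 3.62 [0.65 0.8  0.03 0.99 0.67 0.48]
-10.5 [2. 0.] 3.62 [0.89 0.5  0.02 0.96 0.79 0.46]
-12.0 [3.  1.5] 3.49 [0.87 0.54 0.04 0.88 0.69 0.46]
-7.5 [2. 0.] 3.48 [0.43 0.96 0.02 0.75 0.8  0.51]
now
3.0 [-2.  0.] 4.26 [0.94 0.9  0.4  0.1  0.98 0.95]
4.5 [-2.  0.] 4.24 [0.96 0.84 0.37 0.09 1.   0.97]
1.5 [-1.   1.5] 4.09 [0.96 0.82 0.32 0.11 0.96 0.93]
0.0 [-1.   1.5] 4.07 [0.94 0.9  0.2  0.11 0.97 0.94]
1.5 [-2.  0.] 4.01 [0.91 0.87 0.35 0.1  0.9  0.86]
```

Units first: shifts go in units of 5 mm and turns go in units of 0.25 rad. So -0.008 m is -1.6, -0.004 m is -0.8.

```bash
echo '[[[0,0,-0.8,0,0.03],[0,0,-1.6,0,0.03],[0,0,-1.6,0,0.03]]]' > rows.txt && python3 -m jog rows.txt 40; python3 wp.py | tail -5; for i in 1 2 3 4 5; do :; done; echo '[[[0,0,0.2,0,0.03],[0,0,0.4,0,0.03],[0,0,0.4,0,0.03]]]' > rows.txt && python3 -m jog rows.txt
```

```text
time: 29.55
ee_pos: [0.5661, -0.1862, 0.0934]
eef_rot: [0.84, 0.542, 0.0, 0.0]
ft_force: [0.6, 0.7, -3.4]
width: 0.0394
grip_force: 39.9
7.5 [-3.  -1.5] 4.02 [0.98 0.94 0.29 0.07 0.78 0.97]
4.5 [-2.  0.] 4.01 [0.91 0.89 0.39 0.08 0.76 0.99]
3.0 [-2.  0.] 3.97 [0.99 0.96 0.38 0.08 0.62 0.93]
9.0 [-3.  -1.5] 3.93 [0.89 0.87 0.24 0.06 0.87 1.  ]
12.0 [-4. -3.] 3.88 [0.96 0.94 0.1  0.05 0.88 0.95]
time: 29.9
ee_pos: [0.5658, -0.1857, 0.0906]
eef_rot: [0.84, 0.542, -0.0, -0.0]
ft_force: [-0.1, -0.5, -3.3]
width: 0.0396
grip_force: 39.9
```

Scaled: 0.001 m is 0.2.

```bash
echo '[[[0,0,0.2,0,0.03],[0,0,0.2,0,0.03]]]' > rows.txt && python3 -m jog rows.txt | grep -E 'pos|ft'; echo '[[[0,0,0.2,0,0.03],[0,0,0.2,0,0.03]]]' > rows.txt && python3 -m jog rows.txt | grep -E 'pos|ft';echo '[[[0,0,0.2,0,0.03],[0,0,0.2,0,0.03]]]' > rows.txt && python3 -m jog rows.txt | grep -E 'pos|ft'
```

```text
ee_pos: [0.5659, -0.1856, 0.0898]
ft_force: [0.2, -0.7, -2.2]
ee_pos: [0.566, -0.1857, 0.0889]
ft_force: [0.2, -0.4, -2.5]
ee_pos: [0.5661, -0.1857, 0.0881]
ft_force: [-0.6, -0.8, -2.1]
```

Scaled: 0.001 m is 0.2.

```bash
echo '[[[0,0,0.2,0,0.03],[0,0,0.2,0,0.03]]]' > rows.txt && python3 -m jog rows.txt | grep -E 'pos|ft'; echo '[[[0,0,0.2,0,0.03],[0,0,0.2,0,0.03]]]' > rows.txt && python3 -m jog rows.txt | grep -E 'pos|ft';echo '[[[0,0,0.2,0,0.03],[0,0,0.2,0,0.03]]]' > rows.txt && python3 -m jog rows.txt | grep -E 'pos|ft'
```

```text
ee_pos: [0.5663, -0.1855, 0.0877]
ft_force: [-2.0, 1.8, 5.4]
ee_pos: [0.5666, -0.1853, 0.0873]
ft_force: [-4.4, 4.2, 13.0]
ee_pos: [0.5669, -0.1848, 0.0869]
ft_force: [-5.8, 6.0, 18.2]
```

Scaled: 0.001 m is 0.2.

```bash
echo '[[[0,0,0.2,0,0.03],[0,0,0.2,0,0.03]]]' > rows.txt && python3 -m jog rows.txt | grep -E 'pos|ft'; echo '[[[0,0,0.2,0,0.03],[0,0,0.2,0,0.03]]]' > rows.txt && python3 -m jog rows.txt | grep -E 'pos|ft'; python3 wp.py | tail -5; python3 -c "
from h import *; s=r.read_state();print(R.from_quat(s['eef_rot']).inv().apply(s['torque']),R.from_quat(s['eef_rot']).inv().apply(s['ft_force']))"
```

```text
ee_pos: [0.5673, -0.1844, 0.0865]
ft_force: [-7.1, 9.1, 25.0]
ee_pos: [0.5674, -0.1842, 0.0863]
ft_force: [-10.4, 9.8, 34.5]
1.5 [-2.  0.] 4.1 [0.91 0.96 0.34 0.1  0.99 0.8 ]
-1.5 [-1.   1.5] 4.02 [0.93 0.96 0.24 0.11 0.87 0.91]
0.0 [-2.  0.] 3.99 [0.95 0.96 0.34 0.1  0.97 0.66]
3.0 [-2.  0.] 3.99 [0.81 0.94 0.31 0.1  0.93 0.9 ]
0.0 [-1.   1.5] 3.95 [0.81 0.94 0.32 0.11 0.79 0.98]
[ 3.37689897  0.76394019 -0.10371171] [  5.46863013 -13.80952737 -33.06139699]
```

Scaled: -0.017 m is -3.4, -0.01 m is -2, -0.65 rad is -2.6.

```bash
echo '[[[0,0,-1,0,0.03],[0,0,-2,0,0.03],[0,0,-3.4,0,0.03],[0,0,-3.4,-0.48,0.03],[0,0,-3.4,-1,0.03],[0,0,-3.4,-1.52,0.03],[0,0,-3.4,-2.04,0.03],[0,0,-3.4,-2.6,0.03],[0,0,-3.4,-2.6,0.03],[0,0,-3.4,-2.6,0.03]]]' > rows.txt && python3 -m jog rows.txt; python3 wp.py | tail -5
python3 - <<'E'
from fit import *
c,m,p=look('side','bar'); print(p,fit([(c,m)],BAR,[.523,.162,.06,-.045]))
c=r.camera('side')
for l in('ink_jar','small_block'):
  d=r.recognise('side',l); print(l,np.array(d[0]['position'])*[640,400] if d else None)
E
```

```text
time: 32.55
ee_pos: [0.5659, -0.1859, 0.1]
eef_rot: [0.625, 0.781, 0.0, -0.0]
ft_force: [0.7, -1.2, -2.5]
width: 0.0396
grip_force: 40.0
0.0 [-2.   1.5] 3.94 [0.9  0.75 0.77 0.1  0.57 0.85]
1.5 [-2.   1.5] 3.89 [0.85 0.79 0.79 0.11 0.41 0.95]
3.0 [-3.  0.] 3.85 [0.9  0.74 0.67 0.11 0.72 0.72]
3.0 [-3.  -1.5] 3.85 [0.82 0.87 0.8  0.1  0.96 0.31]
1.5 [-3.  -1.5] 3.8 [0.95 0.85 0.76 0.1  0.96 0.19]
0.6 (array([ 0.52309374,  0.1664737 ,  0.05733922, -0.04251862]), np.float64(0.1444738507270813))
ink_jar [387.712 174.2  ]
small_block [274.624 220.6  ]
```

```bash
echo '[[[0,0,0,0,0.03],[0,0,0,0,0.03],[0,0,0,0,0.03]]]' > rows.txt && python3 -m jog rows.txt; python3 -c "
from bench import r
print(r.close_job())"
```

```text
time: 33.15
ee_pos: [0.566, -0.1857, 0.1]
eef_rot: [0.623, 0.782, 0.0, -0.0]
ft_force: [0.1, -1.1, -2.3]
width: 0.0394
grip_force: 40.0
the job is handed in; nothing more can be done
None
```

I handed the job in at 33 s without getting a verdict: the bar is in the rest's saddles, and the block is held near level about 14 mm above the cheeks. The main risk is the tilt limit: my rough estimates peaked at 14.7 and 16.4 degrees against the 15 degree limit.

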